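Load the battery charging tray: cover off, snap the packs in, cover on, start

ROBOT

A 6-joint arm with a two-finger parallel gripper is mounted at the origin on the work surface. World frame = base frame: x ahead of the robot, y to its left, z up, the work surface at z = 0. Lengths are in m, angles in rad, forces in N, time in s.
With the tool pointing down it reaches from about 0.3 to 0.875 m from the base axis. Payload 6.4 kg.
Tool frame: the origin (TCP) lies at the centre of the arm's flange, where the gripper is bolted on; the fingertips stand 173 mm ahead of it and the grasp point (between the pads) lies 155 mm ahead of it; z points along the fingers, y is the direction in which the jaws open and shut (so a half turn about z gives the same grasp; the last joint's range is limited). The gripper opens to 85 mm and grips with 20 to 120 N. Pads are 22 mm wide; open, the fingers measure 114 mm over their backs; the gripper's body (76 mm by 85 mm) begins 54 mm behind the grasp point. The pads swing forward as they close: fully open they stand 13 mm farther back than shut.
Start: joints at [-1.375, 0.181, 1.607, -0, 1.354, -0.206], TCP at [0.225, -0.529, 0.405] pointing down, gripper open.
Joint ranges: [-2.99, 2.99], [-0.89, 2.07], [0.3, 2.58], [-1.14, 4.28], [0, 2.63], [-3.12, 3.12]. Speed limits (rad/s): [2.57, 2.57, 3.01, 3.14, 3.14, 3.14].

INTERFACE

Orientations are given as a rotation vector (axis times angle).
In Python, from cell import manip gives the robot as it stands.
- The arm moves only by the tool apply_moves, never from a script. Its argument "commands" is text: rows parted by semicolons, each of 7 numbers parted by spaces: the shift along the tool's x, y, z in cm, then the turn, a rotation vector about the tool's x, y, z in rad, then the gripper's target within -1 to 1 (shut at 1, half-way at 0, fully open at -1). A call has 1 to 8 rows; each row is the pose to reach, as a shift and turn from the pose measured when the call began, along the tool's axes at that moment; what a row does not reach only later rows make up. A row lasts 1/10 s, in which the tool goes at most 50 mm and 8.59 degrees, less where a joint would pass 70% of its speed; a pose out of reach is approached as far as the arm can. A call with a gripper value outside its range is refused whole. The fingers move at their own pace and stop on an object; "squeeze" is the grip in N (left out, the last holds). Time passes only in rows, so rows that repeat a pose let the fingers close. It gives the time, the measured TCP pose, the force and the opening at its end, in the units of the state.
- manip.observe(): the state, without advancing time (a new reading comes with each control period).
- manip.camera(name): name is "scene" or "top" or "wrist"; returns a dict with "image" (384x512x3 uint8, red, green, blue), "camera_matrix" (3x3 intrinsics, pixels), "T" (4x4, takes a point from camera to world coordinates); the wrist camera has in their place "tool_from_camera" (4x4, takes a point from camera to tool coordinates, whose origin is the TCP and whose axes are the flange's). Camera axes: x right, y down, z forward; pixel columns grow to the right and rows downward; lengths in m; the calibration is good to about 2 mm. A picture is of the moment at which its call begins: read the wrist's pose just before it. There is no depth.
- manip.sign_off(): hands the job in, once; it reports no verdict.
The state is a dict: "time_s": time; "joints": joint angles; "qd": joint speeds; "effort": joint torques, N m; "tcp_pos": TCP position; "tcp_rot": TCP orientation; "contact_force": force on the tool from outside, world axes, zero at the start; "wrist_torque": the same for the moment, N m; "opening": opening from 0.0 (shut) to 1.0 (fully open).
Only numpy, scipy, OpenCV 4.12 (cv2) and the standard library are available. Lean on these libraries where they do the work, as an engineer would, in place of code of your own. Each camera call takes 0.05 s, during which the arm holds its last target.

TASK

Lift the clear cover off the charging tray and stand it aside on the bench, then press every loose battery pack down into a free bay, red end to the red mark at the back, until it clicks home under both yellow hooks, and stop there without forcing it. When all packs are in, put the cover back so it sits level and fully seated on the tray, then press the green start button all the way down. Leave the other things on the bench where they are.

Things in the scene. Friction and masses are not known exactly. Their poses are not given: they have to be found in the camera images.
- pack1_mid (a point): Loose dark battery pack 76 long (its x) x 32 wide x 24 mm high, 0.12 kg, white label, red band on the top of its plus end; starts label up on the bench. Point: its centre, 12 mm above its underside; x points to the red end, z up. Its top 6 mm is a flange jutting 3 mm past the 70 mm long body at each end, which the hooks catch. Grip across the 32 mm width. May be absent (None).
- pack2_mid (a point): Battery pack just like pack 1 (76 x 32 x 24 mm, red band at its plus end). Point: its centre, 12 mm above its underside; x to the red end, z up. May be absent (None).
- pack3_mid (a point): Battery pack just like pack 1 (76 x 32 x 24 mm, red band at its plus end). Point: its centre, 12 mm above its underside; x to the red end, z up. May be absent (None).
- pack4_mid (a point): Battery pack just like pack 1 (76 x 32 x 24 mm, red band at its plus end). Point: its centre, 12 mm above its underside; x to the red end, z up. May be absent (None).
- bay1 (a point): Open-sided bay 1 of the tray. Point: where a pack's centre lies once clicked home (53.5 mm above the bench); x along the bay to its red mark at the tray's back, away from the control strip; z up. Bays are alike, 58 mm apart along y, 26 mm between packs. Yellow sprung hooks at both ends (x = +-35 to 45 mm, 20 mm wide, tops 80 mm above the bench); their slopes catch a pack up to 4 mm off along x.
- bay2 (a point): Like bay1. In every bay a pack pushed straight down meets the hooks with its centre some 12 mm above the point; resistance peaks at about 8 to 15 N some 8 mm above it, drops, and the hooks click over the pack's top as its centre comes just below the point (push to 1.5 mm below; it springs back up against the hooks). If they have not caught, it springs back 2 mm or more.
- bay3 (a point): Third bay, like bay1. Under a pack in every bay a sprung contact carrier (top 44 mm above the bench) pushes back with 2 to 6 N and bottoms hard with the pack's centre 4.5 mm below the bay's point: do not push that far.
- bay4 (a point): Fourth bay, like bay1. Bays 1 to 4 lie in a row along the tray's y (to +y of bay1), open above and at their long sides, so fingers may pass beside a pack down to 40 mm above the bench.
- cover_handle (a point): Loose clear cover, an upside-down box 123 (its x) x 234 (y) x 62 mm, walls 4 mm, 0.28 kg, orange lower edge; starts on the tray. Point: centre of its orange handle bar, 84 mm above the lower edge, 22 mm above the flat top; bar 18 mm wide (x), 80 long (y), 12 high, on two end posts (under it is open, 16 mm). z up; either way round fits.
- cover_home (a point): Where the centre of the handle bar lies with the cover fully seated (114 mm above the bench); axes as the bays. The cover's lower edge rests on the tray's 30 mm high deck, outside an 8 mm high black upstand 109 (x) x 220 (y) mm, with 3 mm of play on each side.
- start_top (a point): Top centre of the green start button, 24 mm across, on the black control strip along the tray's front (the edge nearest the robot); pressed straight down.
- start (a joint): Travel of the start button in m: 0 up, 0.006 fully down (about 5 N); springs back.
- spool: Bystander, to be left alone. Solder spool standing on end, 60 mm across, 40 high; origin under its centre.
- flux: Bystander, to be left alone. Small flux jar with blue lid, 44 mm across, 45 high; origin under its centre.
- cleaner: Bystander, to be left alone. White cleaner bottle, 48 mm across, 130 high, standing; origin under its centre.
- driver: Bystander, to be left alone. Screwdriver with green handle lying on the bench, 170 mm long along its x, origin under its middle.
- tip_tin: Bystander, to be left alone. Steel tip-cleaning tin, 64 mm across, 35 high; origin under its centre.
- meter: Bystander, to be left alone. Dark multimeter lying face up, 165 (x) x 80 x 45 mm; origin under its centre.
- tray: The charging tray itself, a grey box fixed to the bench, 186 (x) x 254 (y) x 30 mm high plus hooks; origin on the bench under the middle of the four bays; the deck reaches 68 mm behind and 118 mm in front (control strip) of it; x points to the back.
- pack1: Same pack as pack1_mid, origin at the centre of its underside.
- pack2: Same pack as pack2_mid, origin at the centre of its underside.
- pack3: Same pack as pack3_mid, origin at the centre of its underside.
- pack4: Same pack as pack4_mid, origin at the centre of its underside.
- cover: Same cover as cover_handle, origin at the centre of its lower edge plane (84 mm below the handle point). There is clear bench for it at the left end of the blue mat, beyond the packs, around x 0.53, y 0.39.

How it is judged:
By the outcome, as a careful person would: the job done as asked, in the order asked, and still so for the second after the job is handed in, with the robot touching nothing.
Of pack1, pack2, pack3, pack4 only 3 to 4 are there at a start; the rules pass over those that are not, and their reading is None.
At some moment in a run one of pack1, pack2, pack3, pack4 may be knocked a few centimetres aside while the robot is not near it.
Once in a run the grip may slacken for a moment while it holds something.
It also fails if it takes over 208 s, if anything falls off the work surface, if the arm or the gripper's body presses on something with over 40 N, if the wrist force passes 120 N, or if a joint passes its speed limit or range.

## Working session

There is one attempt and no reset: what is moved stays moved. The work goes in short steps, Python scripts to look and compute and a tool call to move; the robot and the scene stay as the last step left them, time stands still between calls to the robot, and variables do not carry over. Pictures are saved under pics/ and viewed, and the job is handed in when it is done.

Besides the shell and the picture viewer there is one more tool, called after "Request:" by a JSON object that holds its "method" and its "body", one argument or row to a line. apply_moves: Moves the arm, as the interface text tells. Its arguments: {"type":"object","properties":{"commands":{"type":"string"},"squeeze":{"type":"number"}},"required":["commands"]}

```bash
ls; mkdir -p pics
python3 - <<'E'
from cell import manip
import cv2, numpy as np
s=manip.observe(); print(s)
for n in("scene","top","wrist"):
    c=manip.camera(n); cv2.imwrite(f"pics/{n}0.png",c["image"][:,:,::-1]); 
    print(n,c["camera_matrix"]); print(c.get("T",c.get("tool_from_camera")))
E
```

```text
pics
{'time_s': 0.0, 'joints': array([-1.37528096e+00,  1.81538189e-01,  1.60800943e+00,  1.16078648e-05,
        1.35379891e+00, -2.06288808e-01]), 'qd': array([ 0.00063733,  0.00089285, -0.00025227,  0.00010502,  0.00137369,
        0.0010606 ]), 'effort': array([ 3.86422953e-04, -4.44872725e+01, -3.51335549e+01, -1.88787812e-04,
        9.09669092e-03, -1.62850000e-05]), 'tcp_pos': array([ 0.22484372, -0.52893992,  0.40378481]), 'tcp_rot': array([-3.07668795e+00, -6.26561527e-01, -3.26242989e-05]), 'contact_force': array([ 0.07245508,  0.22700668, -0.12344696]), 'wrist_torque': array([ 0.0559789 , -0.02154499,  0.01108884]), 'opening': 1.0019610263419836}
scene [[477.44401337   0.         260.67942907]
 [  0.         477.44401337 191.74898746]
 [  0.           0.           1.        ]]
[[-0.07843814  0.80857802 -0.58313724  1.35524629]
 [ 0.99684311  0.05639776 -0.05588485 -0.03276624]
 [-0.01229963 -0.58567984 -0.81044916  1.2088147 ]
 [ 0.          0.          0.          1.        ]]
top [[384.62067215   0.         253.32644142]
 [  0.         384.62067215 195.66224978]
 [  0.           0.           1.        ]]
[[-0.0174977  -0.99461392  0.10216154  0.4337998 ]
 [-0.99974055  0.01889454  0.01272117 -0.13685321]
 [-0.01458295 -0.10191244 -0.99468648  1.249723  ]
 [ 0.          0.          0.          1.        ]]
wrist [[282.44573705   0.         254.62503517]
 [  0.         282.44573705 186.71504314]
 [  0.           0.           1.        ]]
[[-1.94881319e-04 -9.53908706e-01 -3.00096890e-01  7.61687142e-02]
 [ 9.99999738e-01 -3.95248642e-04  6.06970145e-04 -5.09408831e-04]
 [-6.97606994e-04 -3.00096693e-01  9.53908532e-01  3.00728994e-02]
 [ 0.00000000e+00  0.00000000e+00  0.00000000e+00  1.00000000e+00]]
```

View pics/top0.png

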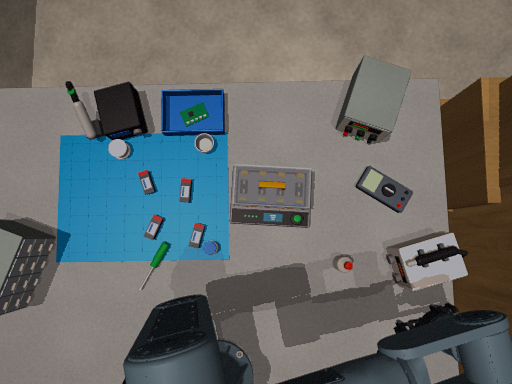

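View pics/scene0.png

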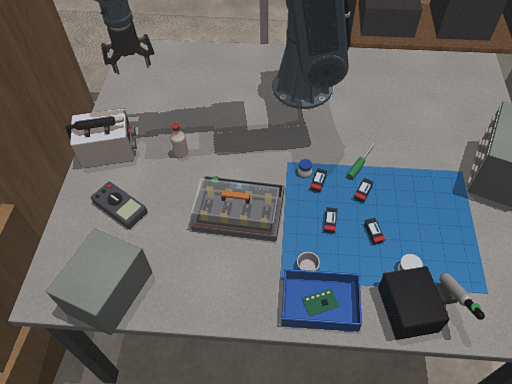

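View pics/wrist0.png

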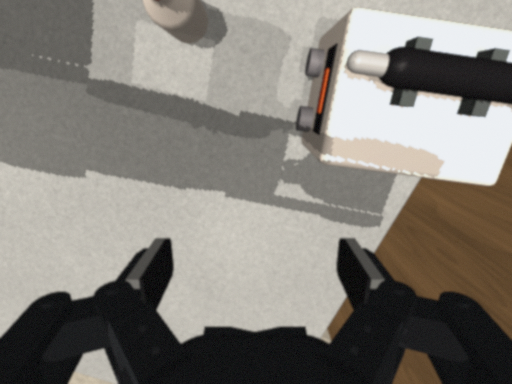

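```bash
cat > h.py <<'E'
from cell import manip
import cv2, numpy as np
from scipy.spatial.transform import Rotation as R
def cam(n):
    s=manip.observe(); c=manip.camera(n); im=c["image"]; K=c["camera_matrix"]
    if n=="wrist":
        T=np.eye(4);T[:3,:3]=R.from_rotvec(s["tcp_rot"]).as_matrix();T[:3,3]=s["tcp_pos"]
        T=T@c["tool_from_camera"]
    else: T=c["T"]
    return im,K,T
def onplane(K,T,uv,z):
    uv=np.atleast_2d(np.asarray(uv,float)); d=np.c_[uv,np.ones(len(uv))]@np.linalg.inv(K).T@T[:3,:3].T
    o=T[:3,3]; return o+d*((z-o[2])/d[:,2])[:,None]
def proj(K,T,P):
    P=np.atleast_2d(P); q=(P-T[:3,3])@T[:3,:3]; q=q@K.T; return q[:,:2]/q[:,2:]
def blobs(mask,amin=5):
    n,l,st,ce=cv2.connectedComponentsWithStats(mask.astype(np.uint8),connectivity=8)
    return [(i,st[i],ce[i],l==i) for i in range(1,n) if st[i,4]>=amin]
def hsv(im): return cv2.cvtColor(im,cv2.COLOR_RGB2HSV).astype(int)
def mask(im,c):
    h,s,v=np.moveaxis(hsv(im),2,0)
    if c=="red": return ((h<6)|(h>172))&(s>130)&(v>70)
    if c=="orange": return (h>=8)&(h<20)&(s>150)&(v>110)
    if c=="yellow": return (h>=20)&(h<34)&(s>120)&(v>110)
    if c=="green": return (h>45)&(h<85)&(s>120)&(v>60)
    if c=="white": return (s<50)&(v>190)
E
python3 - <<'E'
from h import *
im,K,T=cam("top")
cv2.imwrite("pics/topz.png",cv2.resize(im[120:270,50:330],None,fx=2.8,fy=2.8,interpolation=cv2.INTER_CUBIC)[:,:,::-1])
for c,z in(("orange",.12),("red",.024),("green",.04)):
    for i,st,ce,m in blobs(mask(im,c),4):
        ys,xs=np.nonzero(m); P=onplane(K,T,np.c_[xs,ys],z)
        ev,V=np.linalg.eigh(np.cov(P[:,:2].T)) if len(P)>3 else (0,np.eye(2))
        print(c,st,ce.round(1),onplane(K,T,ce,z)[0].round(4),np.sqrt(np.abs(ev)*12).round(3),np.degrees(np.arctan2(V[1,1],V[0,1])).round(1))
im,K,T=cam("scene")
cv2.imwrite("pics/scenez.png",cv2.resize(im[150:280,180:410],None,fx=3.2,fy=3.2,interpolation=cv2.INTER_CUBIC)[:,:,::-1])
E
```

```text
orange [481  78   2  10  11] [481.2  82.7] [ 0.8793 -0.8159  0.12  ] [0.004 0.032] 179.6
orange [483  78   4   4   7] [484.1  79.4] [ 0.8894 -0.8256  0.12  ] [0.006 0.016] -146.2
orange [483  78  24  92 665] [492.2 123.4] [ 0.7528 -0.8387  0.12  ] [0.044 0.279] 173.8
orange [484  85   5   5   8] [486.1  87.2] [ 0.8648 -0.8296  0.12  ] [0.012 0.015] 143.9
orange [440 100   8   5  18] [442.6 101.3] [ 0.8243 -0.6965  0.12  ] [0.014 0.024] 112.4
orange [486 167  15  36 191] [492.5 185.2] [ 0.5674 -0.8248  0.12  ] [0.035 0.102] -175.2
orange [259 181   6   4   8] [260.9 181.8] [ 0.5908 -0.1455  0.12  ] [0.008 0.022] 115.3
orange [269 182  14   2  19] [276.1 182.3] [ 0.5884 -0.1904  0.12  ] [0.005 0.039] 87.2
orange [284 183   2   5   7] [284.7 184.6] [ 0.581  -0.2158  0.12  ] [0.004 0.016] -172.0
orange [266 187  14   1  14] [272.5 187. ] [ 0.5745 -0.1796  0.12  ] [0.    0.043] 88.9
orange [488 199   3   4   7] [488.9 200.9] [ 0.5215 -0.8105  0.12  ] [0.007 0.012] -178.2
red [353 123  16   6  21] [360.6 125.4] [ 0.7827 -0.474   0.024 ] [0.004 0.055] 69.5
red [343 131   5   5  16] [345.  1
[... 360 characters left out ...]
24 ] [0.013 0.033] 66.1
red [194 223  10   6  37] [198.8 225.5] [0.4676 0.0542 0.024 ] [0.012 0.032] 75.2
red [344 262   9   8  58] [348.1 265.4] [ 0.3344 -0.4142  0.024 ] [0.021 0.025] 85.8
green [67 88  7  7 27] [70.4 91.1] [0.9137 0.4718 0.04  ] [0.017 0.023] 95.0
green [180 103  29  23 318] [194.  113.5] [0.8293 0.0662 0.04  ] [0.052 0.083] 111.7
green [353 125  15   5  22] [359.5 127.1] [ 0.7726 -0.4658  0.04  ] [0.005 0.048] 71.1
green [355 135   4   4  11] [356.7 136.8] [ 0.741  -0.4555  0.04  ] [0.01  0.012] -136.4
green [293 215   8   7  46] [296.8 218.1] [ 0.4848 -0.2564  0.04  ] [0.02  0.022] 86.5
green [150 242  19  26 195] [159.2 254.4] [0.3793 0.1759 0.04  ] [0.023 0.081] 149.8
```

View pics/topz.png

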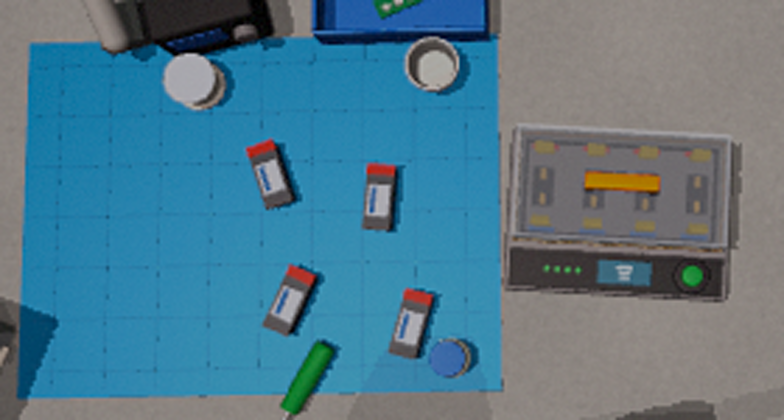

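View pics/scenez.png

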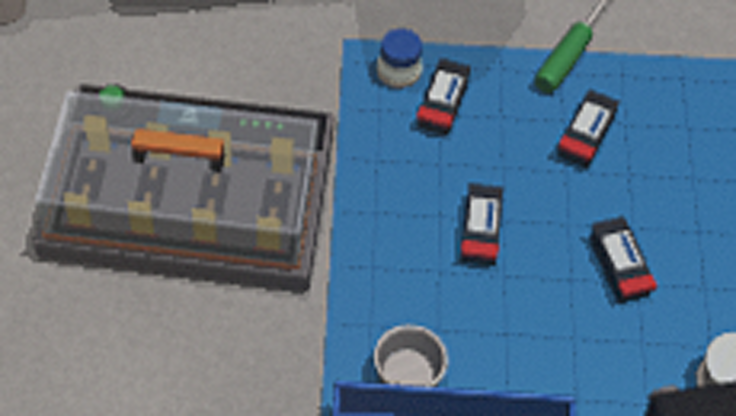

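```bash
cat >> h.py <<'E'
def goal(yawdeg,p):
    # tool down, tool x at yawdeg ; p TCP position
    c,s=np.cos(np.radians(yawdeg)),np.sin(np.radians(yawdeg))
    return np.array([[c,s,0],[s,-c,0],[0,0,-1.]]),np.array(p,float)
def rel(yawdeg,*ps):
    s=manip.observe(); R0=R.from_rotvec(s["tcp_rot"]).as_matrix()
    y=np.degrees(np.arctan2(R0[1,0],R0[0,0]))
    print("t %.2f tcp"%s["time_s"],s["tcp_pos"].round(4),"yaw %.2f"%y,"op %.3f"%s["opening"],"F",s["contact_force"].round(1))
    for p in ps:
        Rg,p=goal(yawdeg,p)
        d=R0.T@(p-s["tcp_pos"])*100; r=R.from_matrix(R0.T@Rg).as_rotvec()
        print("  ",d.round(2),r.round(4))
E
python3 - <<'E'
from h import *
rel(88,[.58,-.18,.40])
E
```

```text
t 0.25 tcp [ 0.2249 -0.5291  0.4043] yaw 23.02 op 0.999 F [ 0.1 -0.   0.4]
   [ 46.34 -18.24   0.45] [-6.0000e-04 -6.0000e-04 -1.1341e+00]
```

Request:
{"method": "apply_moves", "body": {
  "commands": "46.3 -18.2 0.4 0 0 -1.134 -1;46.3 -18.2 0.4 0 0 -1.134 -1;46.3 -18.2 0.4 0 0 -1.134 -1;46.3 -18.2 0.4 0 0 -1.134 -1;46.3 -18.2 0.4 0 0 -1.134 -1;46.3 -18.2 0.4 0 0 -1.134 -1;46.3 -18.2 0.4 0 0 -1.134 -1;46.3 -18.2 0.4 0 0 -1.134 -1"
}}

```text
time_s: 1.05
tcp_pos: [0.5114, -0.2471, 0.4014]
tcp_rot: [-2.254, -2.188, -0.001]
contact_force: [-0.3, -0.5, 0.0]
opening: 1.002
```

Run:
```python
from h import *
rel(88,[.58,-.18,.40])
```

```text
t 1.05 tcp [ 0.5114 -0.2471  0.4014] yaw 88.30 op 1.002 F [-0.3 -0.5  0. ]
   [6.92 6.66 0.14] [ 0.     -0.0005  0.0052]
```

Request:
{"method": "apply_moves", "body": {
  "commands": "6.9 6.7 0.1 0 0 0.005 -1;6.9 6.7 0.1 0 0 0.005 -1;6.9 6.7 0.1 0 0 0.005 -1;6.9 6.7 0.1 0 0 0.005 -1"
}}

```text
time_s: 1.45
tcp_pos: [0.5809, -0.179, 0.3999]
tcp_rot: [-2.256, -2.185, 0.0]
contact_force: [0.6, -0.2, 0.5]
opening: 0.997
```

Run:
```python
from h import *
im,K,T=cam("wrist"); cv2.imwrite("pics/w1.png",im[:,:,::-1]); np.savez("w1.npz",im=im,K=K,T=T)
s=manip.observe();print(s["time_s"],s["tcp_pos"],T.round(3))
for c,z in(("orange",.12),("yellow",.08),("green",.04)):
    for i,st,ce,m in blobs(mask(im,c),30):
        ys,xs=np.nonzero(m); P=onplane(K,T,np.c_[xs,ys],z)
        ev,V=np.linalg.eigh(np.cov(P[:,:2].T))
        print(c,st,ce.round(1),onplane(K,T,ce,z)[0].round(4),np.sqrt(np.abs(ev)*12).round(3),np.degrees(np.arctan2(V[1,1],V[0,1])).round(1))
```

```text
1.5 [ 0.58024965 -0.18005312  0.40001635] [[ 0.999 -0.031 -0.01   0.582]
 [-0.032 -0.953 -0.3   -0.102]
 [-0.     0.3   -0.954  0.37 ]
 [ 0.     0.     0.     1.   ]]
orange [ 248  141   22   83 1513] [257.8 181.2] [ 0.583  -0.1755  0.12  ] [0.017 0.079] 85.6
green [176  91   7   7  34] [179.1  93.8] [ 0.4987 -0.0951  0.04  ] [0.006 0.007] -172.7
green [177 102   6   7  35] [179.6 104.8] [ 0.498  -0.1068  0.04  ] [0.006 0.007] 77.6
green [177 113   7   6  31] [179.7 115.4] [ 0.4969 -0.1183  0.04  ] [0.006 0.007] 161.5
green [178 123   6   7  34] [180.4 126. ] [ 0.4963 -0.1301  0.04  ] [0.006 0.007] 94.2
green [171 221  20  20 299] [180.5 230.6] [ 0.4818 -0.262   0.04  ] [0.022 0.024] 63.2
green [394 363  19  21 207] [403.8 374.3] [ 0.8001 -0.5175  0.04  ] [0.017 0.04 ] 73.2
```

View pics/w1.png

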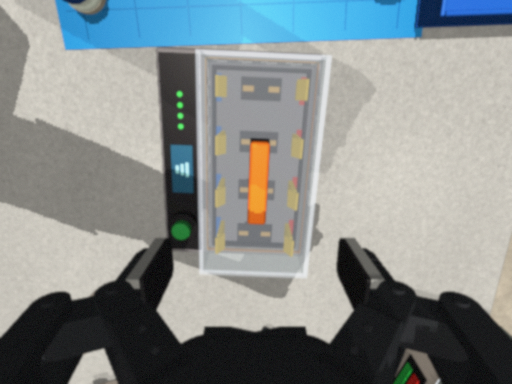

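Run:
```python
from h import *
rel(85.6,[.583,-.176,.30],[.583,-.176,.271])
```

```text
t 1.50 tcp [ 0.5802 -0.1801  0.4   ] yaw 88.06 op 1.002 F [ 0.2 -0.4 -0.4]
   [ 0.41  0.27 10.  ] [-0.001  -0.0004  0.043 ]
   [ 0.41  0.27 12.9 ] [-0.001  -0.0004  0.043 ]
```

Request:
{"method": "apply_moves", "body": {
  "commands": "0.4 0.3 5 0 0 0.043 -0.3;0.4 0.3 10 0 0 0.043 -0.3;0.4 0.3 12.9 0 0 0.043 -0.3;0.4 0.3 12.9 0 0 0.043 -0.3;0.4 0.3 12.9 0 0 0.043 1;0.4 0.3 12.9 0 0 0.043 1;0.4 0.3 12.9 0 0 0.043 1;0.4 0.3 12.9 0 0 0.043 1",
  "squeeze": 80
}}

```text
time_s: 2.3
tcp_pos: [0.5842, -0.177, 0.2742]
tcp_rot: [2.302, 2.131, 0.001]
contact_force: [-1.2, -2.3, 7.9]
opening: 0.191
```

Run:
```python
from h import *
rel(85.6,[.583,-.176,.271]);print(manip.observe()["wrist_torque"])
```

```text
t 2.30 tcp [ 0.5842 -0.177   0.2742] yaw 85.59 op 0.191 F [-1.2 -2.3  7.9]
   [ 0.09 -0.13  0.32] [ 0.0036  0.0023 -0.0002]
[-0.21177052  0.23606509 -0.01092084]
```

Request:
{"method": "apply_moves", "body": {
  "commands": "0 0 0 0 0 0 1;0 0 -0.5 0 0 0 1;0 0 -2 0 0 0 1;0 0 -4 0 0 0 1;0 0 -6 0 0 0 1;0 0 -7.5 0 0 0 1;0 0 -7.5 0 0 0 1"
}}

```text
time_s: 3.0
tcp_pos: [0.5847, -0.1771, 0.3527]
tcp_rot: [2.298, 2.128, 0.004]
contact_force: [0.6, -0.0, -3.1]
opening: 0.197
```

Run:
```python
from h import *
rel(85.6,[.60,-.05,.345],[.57,.10,.32],[.535,.395,.32])
im,K,T=cam("wrist"); cv2.imwrite("pics/w2.png",im[:,:,::-1]);print(manip.observe()["wrist_torque"])
```

```text
t 3.00 tcp [ 0.5847 -0.1771  0.3527] yaw 85.60 op 0.197 F [ 0.6 -0.  -3.1]
   [12.79  0.54  0.72] [0.0087 0.0045 0.0001]
   [27.53 -3.62  3.12] [0.0087 0.0045 0.0001]
   [56.67 -9.37  2.94] [0.0087 0.0045 0.0001]
[ 0.02041786 -0.0778709  -0.02781998]
```

View pics/w2.png

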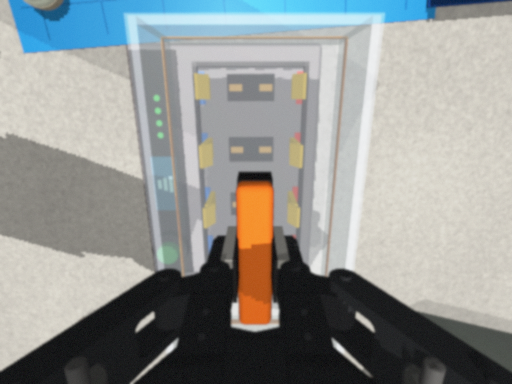

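Request:
{"method": "apply_moves", "body": {
  "commands": "4 0 0 0.004 0.002 0 1;8 0 0 0.008 0.004 0 1;12.5 -0.5 0 0.008 0.004 0 1;17 -1 0 0.008 0.004 0 1;21.5 -2 0 0.008 0.004 0 1;26 -3 0.5 0.008 0.004 0 1;30.5 -4 1.5 0.008 0.004 0 1;35 -5 3 0.008 0.004 0 1"
}}

```text
time_s: 3.85
tcp_pos: [0.5608, 0.1776, 0.3186]
tcp_rot: [-2.304, -2.133, 0.001]
contact_force: [1.0, 0.1, -3.3]
opening: 0.186
```

Run:
```python
from h import *
rel(85.6,[.535,.395,.32],[.535,.395,.26],[.535,.395,.244])
```

```text
t 3.85 tcp [0.5608 0.1776 0.3186] yaw 85.60 op 0.186 F [ 1.   0.1 -3.3]
   [21.48 -4.24 -0.12] [-0.0017 -0.0006 -0.0001]
   [21.48 -4.23  5.88] [-0.0017 -0.0006 -0.0001]
   [21.47 -4.23  7.48] [-0.0017 -0.0006 -0.0001]
```

Request:
{"method": "apply_moves", "body": {
  "commands": "4.5 -1 0 0 0 0 1;9 -2 0 0 0 0 1;13.5 -3 0 0 0 0 1;18 -3.8 0 0 0 0 1;21.5 -4.2 0 0 0 0 1;21.5 -4.2 0 0 0 0 1;21.5 -4.2 2 0 0 0 1;21.5 -4.2 2 0 0 0 1"
}}

```text
time_s: 4.65
tcp_pos: [0.5339, 0.3943, 0.2945]
tcp_rot: [-2.302, -2.132, 0.013]
contact_force: [-0.6, -1.5, -3.3]
opening: 0.19
```

Run:
```python
from h import *
im,K,T=cam("top"); cv2.imwrite("pics/t2.png",cv2.resize(im[120:270,20:330],None,fx=2.5,fy=2.5,interpolation=cv2.INTER_CUBIC)[:,:,::-1])
im,K,T=cam("wrist"); cv2.imwrite("pics/w3.png",im[:,:,::-1])
im,K,T=cam("scene"); cv2.imwrite("pics/s3.png",im[:,:,::-1])
rel(85.6,[.535,.395,.244])
```

```text
t 4.80 tcp [0.5355 0.3945 0.2984] yaw 85.55 op 0.191 F [-0.4  0.5 -2.8]
   [ 0.05 -0.04  5.44] [-0.0028  0.0001 -0.0009]
```

View pics/t2.png

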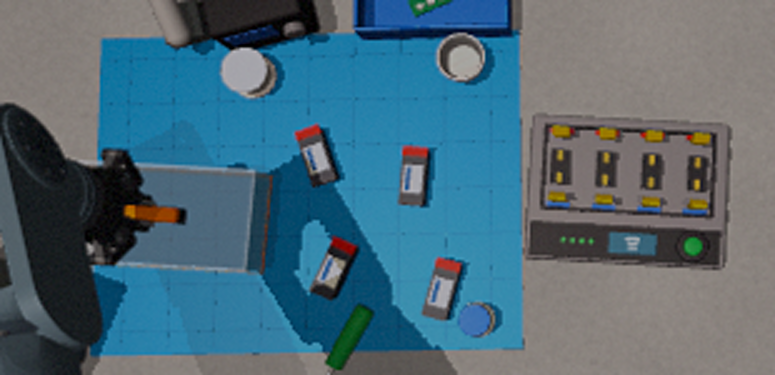

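View pics/s3.png

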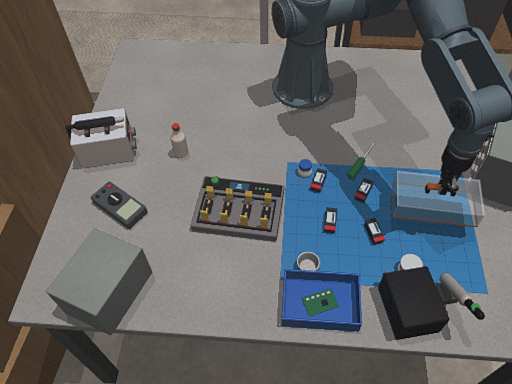

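Request:
{"method": "apply_moves", "body": {
  "commands": "0 0 2 0 0 0 1;0 0 4 0 0 0 1;0 0 5 0 0 0 1;0 0 5.3 0 0 0 1;0 0 5.3 0 0 0 1"
}}

```text
time_s: 5.3
tcp_pos: [0.5356, 0.3943, 0.2458]
tcp_rot: [-2.305, -2.132, 0.003]
contact_force: [-0.2, -1.2, -2.4]
opening: 0.188
```

Request:
{"method": "apply_moves", "body": {
  "commands": "0 0 0.2 0 0 0 1;0 0 0.4 0 0 0 1;0 0 0.4 0 0 0 1"
}}

```text
time_s: 5.6
tcp_pos: [0.5363, 0.3947, 0.2443]
tcp_rot: [-2.306, -2.133, -0.001]
contact_force: [-1.7, -1.9, 5.2]
opening: 0.19
```

Request:
{"method": "apply_moves", "body": {
  "commands": "0 0 0 0 0 0 -0.3;0 0 0 0 0 0 -0.3;0 0 0 0 0 0 -0.3;0 0 -2 0 0 0 -0.3;0 0 -6 0 0 0 -0.3;0 0 -10 0 0 0 -0.3;0 0 -14 0 0 0 -0.3;0 0 -14 0 0 0 -0.3"
}}

```text
time_s: 6.4
tcp_pos: [0.5378, 0.3954, 0.3924]
tcp_rot: [2.304, 2.132, 0.02]
contact_force: [0.4, -0.2, 1.5]
opening: 0.648
```

Run:
```python
from h import *
im,K,T=cam("wrist"); cv2.imwrite("pics/w4.png",im[:,:,::-1])
im,K,T=cam("top"); cv2.imwrite("pics/t3.png",cv2.resize(im[120:270,20:330],None,fx=2.5,fy=2.5,interpolation=cv2.INTER_CUBIC)[:,:,::-1])
rel(0,[.55,.15,.42])
for i,st,ce,m in blobs(mask(im,"red"),12):
        ys,xs=np.nonzero(m); P=onplane(K,T,np.c_[xs,ys],.024)
        ev,V=np.linalg.eigh(np.cov(P[:,:2].T))
        print(st,ce.round(1),onplane(K,T,ce,.024)[0].round(4),np.sqrt(np.abs(ev)*12).round(3),np.degrees(np.arctan2(V[1,1],V[0,1])).round(1))
```

```text
t 6.50 tcp [0.5365 0.3946 0.3858] yaw 85.54 op 0.644 F [-1.1  0.5 -0.2]
   [-24.28   3.26  -3.48] [ 0.     -0.0041  1.493 ]
[353 123  16   6  21] [360.6 125.4] [ 0.7827 -0.474   0.024 ] [0.004 0.055] 69.5
[343 131   5   5  16] [345.  133.2] [ 0.7577 -0.4223  0.024 ] [0.012 0.015] 57.5
[138 170  11   6  36] [143.  172.6] [0.6416 0.2347 0.024 ] [0.012 0.032] 106.6
[181 179  10   4  33] [185.8 180.2] [0.614  0.0957 0.024 ] [0.011 0.033] 84.4
[397 203   4   4  14] [398.5 204.7] [ 0.522  -0.5821  0.024 ] [0.012 0.012] 123.8
[152 215  10   7  36] [156.9 217.8] [0.4944 0.1882 0.024 ] [0.012 0.032] 61.8
[194 223  10   6  37] [198.8 225.5] [0.4676 0.0542 0.024 ] [0.012 0.032] 75.2
[344 262   9   8  56] [348.2 265.5] [ 0.3342 -0.4145  0.024 ] [0.021 0.025] 94.7
```

View pics/w4.png

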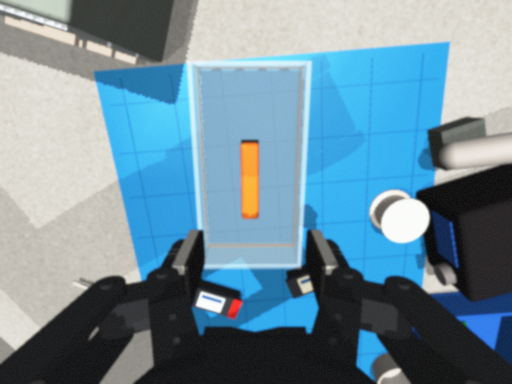

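Request:
{"method": "apply_moves", "body": {
  "commands": "-4 1 -2 0 0 0.149 -0.3;-8 2 -3 0 0 0.298 -0.3;-12 2.5 -3.5 0 0 0.447 -0.3;-16 3 -3.5 0 0 0.596 -0.3;-20 3 -3.5 0 0 0.745 -0.3;-24.3 3.3 -3.5 0 0 0.894 -0.3;-24.3 3.3 -3.5 0 0 1.043 -0.3;-24.3 3.3 -3.5 0 0 1.192 -0.3"
}}

```text
time_s: 7.3
tcp_pos: [0.5501, 0.148, 0.418]
tcp_rot: [-3.106, -0.457, 0.001]
contact_force: [0.0, 1.2, 0.1]
opening: 0.652
```

Request:
{"method": "apply_moves", "body": {
  "commands": "0 0 0 0 0 0.149 -0.3;0 0 0 0 0 0.301 -0.3;0 0 0 0 0 0.301 -0.3;0 0 0 0 0 0.301 -0.3"
}}

```text
time_s: 7.7
tcp_pos: [0.5498, 0.148, 0.4166]
tcp_rot: [-3.139, 0.009, 0.005]
contact_force: [0.2, 0.7, 0.2]
opening: 0.652
```

```bash
cat >> h.py <<'E'
def packs(im,K,T,amin=60):
    out=[]
    for i,st,ce,m in blobs(mask(im,"red"),amin):
        c,_=cv2.findContours(m.astype(np.uint8),cv2.RETR_EXTERNAL,cv2.CHAIN_APPROX_NONE)
        ys,xs=np.nonzero(m); P=onplane(K,T,np.c_[xs,ys],.024)[:,:2]
        ev,V=np.linalg.eigh(np.cov(P.T)); out.append((P.mean(0),np.sqrt(ev*12),np.degrees(np.arctan2(V[1,1],V[0,1])),st,ce))
    return out
E
python3 - <<'E'
from h import *
rel(0,[.55,.15,.42])
im,K,T=cam("wrist"); cv2.imwrite("pics/w5.png",im[:,:,::-1]); np.savez("w5.npz",im=im,K=K,T=T)
for o in packs(im,K,T,30): print(o[0].round(4),o[1].round(4),round(o[2],1),o[3],o[4].round(1))
for i,st,ce,m in blobs(mask(im,"white"),60):
    ys,xs=np.nonzero(m); P=onplane(K,T,np.c_[xs,ys],.024)[:,:2]
    ev,V=np.linalg.eigh(np.cov(P.T)); print("white",P.mean(0).round(4),np.sqrt(ev*12).round(3),np.degrees(np.arctan2(V[1,1],V[0,1])).round(1),ce.round(1))
E
```

```text
t 7.70 tcp [0.5498 0.148  0.4166] yaw -0.32 op 0.652 F [0.2 0.7 0.2]
   [ 0.01 -0.2  -0.34] [-0.0022  0.0034 -0.0056]
[0.6424 0.2334] [0.0109 0.0319] 107.8 [171  75  28  17 255] [184.1  82.9]
[ 0.6387 -0.0997] [0.0059 0.0312] 90.1 [448  82  27   7 131] [460.4  84.3]
[ 0.6345 -0.1576] [0.0055 0.0104] 69.1 [503  85   9   6  38] [507.7  87.8]
[0.6151 0.0953] [0.0126 0.0322] 85.2 [285 100  27  13 279] [297.8 105.7]
[0.4958 0.1863] [0.0161 0.031 ] 63.9 [216 189  24  18 256] [227.4 197.1]
[0.4687 0.0544] [0.0153 0.0334] 72.0 [311 208  25  15 247] [322.9 215. ]
white [0.7143 0.3179] [0.034 0.061] 81.9 [104.1  15.5]
white [0.719  0.0337] [0.02  0.048] 86.0 [356.5   9. ]
white [ 0.6898 -0.0861] [0.079 0.123] 93.7 [458.3  36.7]
white [0.609  0.2223] [0.028 0.039] -161.0 [195.1 111.3]
white [0.5806 0.0969] [0.026 0.038] 176.9 [295.4 133.9]
white [0.5883 0.3774] [0.002 0.182] 85.6 [ 73.7 129.1]
white [ 0.476  -0.0319] [0.005 0.041] -176.5 [385.9 209.9]
white [0.4732 0.4015] [0.041 0.23 ] 86.2 [ 72.9 213.2]
white [0.4623 0.2014] [0.027 0.039] 154.6 [217.4 219.7]
white [ 0.3743 -0.1665] [0.118 0.247] -144.4 [466.8 271.4]
white [0.4467 0.0576] [0.008 0.028] 64.5 [319.6 229.5]
white [0.4194 0.0167] [0.007 0.024] 75.1 [346.8 246.5]
white [0.3213 0.4753] [0.057 0.198] 134.4 [ 45.7 303.3]
white [0.3692 0.3314] [0.014 0.033] 92.3 [133.6 277.1]
white [0.3232 0.1471] [0.096 0.183] 91.9 [256.7 301.8]
white [0.2047 0.3579] [0.047 0.122] 145.3 [131.3 360.9]
```

View pics/w5.png

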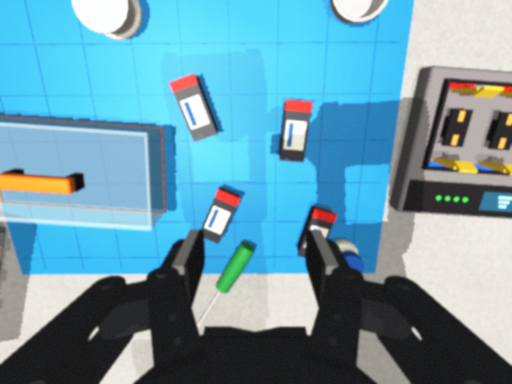

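Request:
{"method": "apply_moves", "body": {
  "commands": "0.5 5 1 0 0 0.06 -0.3;1 10 2 0 0 0.06 -0.3;1 15 2 0 0 0.06 -0.3;1 20 2 0 0 0.06 -0.3;1 25 2 0 0 0.06 -0.3;1 30 2 0 0 0.06 -0.3;1 33 2 0 0 0.06 -0.3;1 33 2 0 0 0.06 -0.3"
}}

```text
time_s: 8.55
tcp_pos: [0.5576, -0.1862, 0.3957]
tcp_rot: [-3.139, 0.106, 0.005]
contact_force: [0.5, 0.4, 1.1]
opening: 0.648
```

Request:
{"method": "apply_moves", "body": {
  "commands": "0 0 0 0 0 0 -0.3;0 0 0 0 0 0 -0.3"
}}

```text
time_s: 8.75
tcp_pos: [0.5575, -0.1856, 0.3954]
tcp_rot: [-3.138, 0.104, 0.006]
contact_force: [-0.3, -0.3, 0.5]
opening: 0.651
```

Run:
```python
from h import *
rel(-4,[.55,-.18,.40])
im,K,T=cam("wrist"); cv2.imwrite("pics/w6.png",im[:,:,::-1]); np.savez("w6.npz",im=im,K=K,T=T)
for c,z in (("yellow",.08),("red",.08),("green",.04)):
  for i,st,ce,m in blobs(mask(im,c),25):
    ys,xs=np.nonzero(m); P=onplane(K,T,np.c_[xs,ys],z)[:,:2]
    ev,V=np.linalg.eigh(np.cov(P.T)); print(c,P.mean(0).round(4),np.sqrt(ev*12).round(3),np.degrees(np.arctan2(V[1,1],V[0,1])).round(1),ce.round(1),st)
cv2.imwrite("pics/w6z.png",cv2.resize(im[40:230,110:400],None,fx=2.7,fy=2.7)[:,:,::-1])
```

```text
t 8.75 tcp [ 0.5575 -0.1856  0.3954] yaw -3.80 op 0.651 F [-0.3 -0.3  0.5]
   [-0.79 -0.51 -0.46] [-0.0013  0.0037  0.0035]
yellow [ 0.6302 -0.099 ] [0.009 0.027] 87.2 [161.2 106.6] [148 101  33  13 252]
yellow [ 0.6259 -0.1546] [0.009 0.021] 86.5 [218.6 107.3] [207 103  25  10 213]
yellow [ 0.6221 -0.2107] [0.009 0.02 ] 87.0 [276.4 107.4] [266 103  22  10 206]
yellow [ 0.6177 -0.2663] [0.009 0.025] 86.7 [333.8 108.2] [317 103  31  12 246]
yellow [ 0.6067 -0.1043] [0.006 0.011] 172.6 [170.4 130.7] [168 125   6  12  65]
yellow [ 0.6029 -0.1552] [0.006 0.011] 174.9 [221.6 131.1] [219 126   7  12  66]
yellow [ 0.5991 -0.2072] [0.005 0.009] 174.1 [273.9 131.5] [272 127   5  10  46]
yellow [ 0.5819 -0.1024] [0.006 0.01 ] 174.7 [172.3 155.3] [169 150   7  11  58]
yellow [ 0.5784 -0.1537] [0.006 0.01 ] 175.1 [222.5 155.4] [220 151   6  10  55]
yellow [ 0.5534 -0.0949] [0.014 0.028] 110.4 [169.5 182.5] [156 174  29  17 334]
yellow [ 0.5489 -0.1491] [0.016 0.022] 119.1 [221.1 183.3] [210 175  22  17 308]
yellow [ 0.545  -0.2044] [0.017 0.021] 54.2 [273.6 183.4] [264 175  21  17 304]
yellow [ 
[... 303 characters left out ...]
ed [ 0.6262 -0.258 ] [0.006 0.025] 86.7 [325.3  99.6] [313  97  26   7 158]
red [0.6177 0.0475] [0.011 0.028] 86.8 [ 17.4 129.8] [  3 124  30  12 317]
red [0.4957 0.0116] [0.014 0.027] 79.2 [ 83.6 237.5] [ 71 231  26  15 286]
green [ 0.5004 -0.0966] [0.007 0.007] 170.9 [186.8 213.8] [184 211   6   6  29]
green [ 0.4993 -0.1085] [0.006 0.007] 126.4 [196.4 214. ] [194 211   6   6  28]
green [ 0.4985 -0.1201] [0.007 0.007] 151.8 [205.7 214. ] [203 211   6   7  30]
green [ 0.4815 -0.2588] [0.022 0.025] 46.4 [317.3 219.7] [307 210  21  20 323]
green [ 0.4977 -0.1317] [0.006 0.007] 100.2 [215. 214.] [212 212   7   5  27]
green [0.3991 0.1528] [0.023 0.088] 147.7 [ 16.7 292.6] [  3 268  30  52 947]
```

View pics/w6z.png

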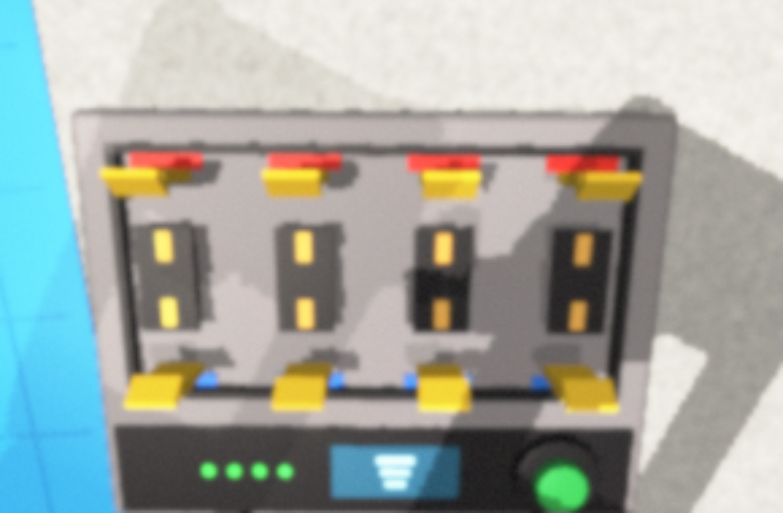

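```bash
cat > tray.py <<'E'
from h import *
def tray(im,K,T,verbose=True):
    h,s,v=np.moveaxis(hsv(im),2,0)
    m=(h>=12)&(h<34)&(s>90)&(v>90)
    C=[]
    for i,st,ce,mm in blobs(m,30):
        if st[4]<110 and st[2]<st[3]+2:
            p=onplane(K,T,ce,.044)[0]; C.append(p); print("contact",ce.round(1),st[4],p.round(4))
    return np.array(C)
if __name__=="__main__":
    d=np.load("w6.npz"); im,K,T=d["im"],d["K"],d["T"]
    C=tray(im,K,T)
    for z in(.03,.034):
        for i,st,ce,m in blobs(mask(im,"red"),100): print(z,onplane(K,T,ce,z)[0].round(4))
    for i,st,ce,m in blobs(mask(im,"green"),25): print(ce.round(1),onplane(K,T,ce,.034)[0].round(4))
    C=C[np.argsort(-C[:,1])]
    # pair up
    mids=np.array([C[2*i:2*i+2].mean(0) for i in range(4)]); print(mids.round(4)); print(np.linalg.norm(np.diff(mids,axis=0),axis=1).round(4))
    d=mids[0]-mids[3]; print("yaw",np.degrees(np.arctan2(d[1],d[0]))-90, "centre",mids.mean(0))
    for i in range(4):
        e=C[2*i]-C[2*i+1]; print(np.degrees(np.arctan2(e[1],e[0])),np.linalg.norm(e))
E
python3 tray.py
```

```text
contact [170.2 130.9] 89 [ 0.6032 -0.0931  0.044 ]
contact [222. 131.] 87 [ 0.5992 -0.1512  0.044 ]
contact [273.6 131.7] 102 [ 0.5946 -0.209   0.044 ]
contact [325.5 132. ] 92 [ 0.5904 -0.2671  0.044 ]
contact [172.  155.3] 79 [ 0.5755 -0.0909  0.044 ]
contact [222.6 155.6] 90 [ 0.5713 -0.149   0.044 ]
contact [273.  155.9] 81 [ 0.5672 -0.207   0.044 ]
contact [323.5 156.6] 83 [ 0.5625 -0.2651  0.044 ]
0.03 [ 0.6376 -0.0963  0.03  ]
0.03 [ 0.6332 -0.1541  0.03  ]
0.03 [ 0.6294 -0.2113  0.03  ]
0.03 [ 0.625  -0.2698  0.03  ]
0.03 [0.615  0.0893 0.03  ]
0.03 [0.4715 0.047  0.03  ]
0.034 [ 0.6375 -0.0975  0.034 ]
0.034 [ 0.6332 -0.1545  0.034 ]
0.034 [ 0.6294 -0.2111  0.034 ]
0.034 [ 0.6251 -0.2689  0.034 ]
0.034 [0.6152 0.086  0.034 ]
0.034 [0.4735 0.0442 0.034 ]
[186.8 213.8] [ 0.4979 -0.0948  0.034 ]
[196.4 214. ] [ 0.4968 -0.107   0.034 ]
[205.7 214. ] [ 0.496  -0.1188  0.034 ]
[317.3 219.7] [ 0.4788 -0.2601  0.034 ]
[215. 214.] [ 0.4952 -0.1306  0.034 ]
[ 16.7 292.6] [0.3952 0.1589 0.034 ]
[[ 0.5893 -0.092   0.044 ]
 [ 0.5853 -0.1501  0.044 ]
 [ 0.5809 -0.208   0.044 ]
 [ 0.5764 -0.2661  0.044 ]]
[0.0582 0.058  0.0583]
yaw -4.240742807667104 centre [ 0.5829811  -0.17905806  0.044     ]
175.4366181967276 0.027753696963471134
175.54601466619758 0.028007945195859765
175.8760071787324 0.02746800246281236
175.90644333931698 0.028005276477481793
```

Run:
```python
from h import *
d=np.load("w6.npz"); im,K,T=d["im"],d["K"],d["T"]
yaw=np.radians(-4.24); ex=np.array([np.cos(yaw),np.sin(yaw)]);ey=np.array([-ex[1],ex[0]])
for uv in([218.6,102.5],[276.4,102.5],[221,191.7],[273.6,191.7]):
    for z in(.08,.075):
        p=onplane(K,T,uv,z)[0][:2]-[.583,-.1791]; print(uv,z,(p@ex).round(4),(p@ey).round(4))
o=T[:3,3];print(o)
# nose pixels in top cam to check pack colours; black outline extents of B
```

```text
[218.6, 102.5] 0.08 0.0455 0.0275
[218.6, 102.5] 0.075 0.0454 0.0281
[276.4, 102.5] 0.08 0.0459 -0.0284
[276.4, 102.5] 0.075 0.0458 -0.0288
[221, 191.7] 0.08 -0.0456 0.0277
[221, 191.7] 0.075 -0.0473 0.0284
[273.6, 191.7] 0.08 -0.0452 -0.0283
[273.6, 191.7] 0.075 -0.0469 -0.0286
[ 0.6332901  -0.19045338  0.36499219]
```

Run:
```python
from h import *
rel(-3.5,[.583,.097,.40],[.583,.097,.30])
```

```text
t 8.80 tcp [ 0.5576 -0.1852  0.3955] yaw -3.77 op 0.648 F [-0.4 -0.6  0.6]
   [  0.67 -28.32  -0.42] [-0.0013  0.0035 -0.0048]
   [  0.71 -28.31   9.58] [-0.0013  0.0035 -0.0048]
```

Request:
{"method": "apply_moves", "body": {
  "commands": "0.1 -5 0 0 0 0 -0.3;0.2 -10 0 0 0 0 -0.3;0.3 -15 0 0 0 -0.005 -0.3;0.4 -20 1 0 0 -0.005 -0.3;0.6 -24.5 4 0 0 -0.005 -0.3;0.7 -28.3 7 0 0.004 -0.005 -0.3;0.7 -28.3 9.6 0 0.004 -0.005 -0.3;0.7 -28.3 9.6 0 0.004 -0.005 -0.3"
}}

```text
time_s: 9.6
tcp_pos: [0.5804, 0.1, 0.2955]
tcp_rot: [-3.139, 0.087, 0.013]
contact_force: [-0.6, -0.1, -0.2]
opening: 0.653
```

Request:
{"method": "apply_moves", "body": {
  "commands": "0 0 0 0 0 0 -0.3;0 0 0 0 0 0 -0.3"
}}

```text
time_s: 9.8
tcp_pos: [0.5805, 0.0999, 0.2967]
tcp_rot: [-3.139, 0.087, 0.011]
contact_force: [0.1, -1.2, -0.8]
opening: 0.649
```

```bash
cat >> h.py <<'E'
def look(tag,near,rad=.07):
    """close look at one pack near xy: red band + white label + dark/white/red outline at z=.024"""
    im,K,T=cam("wrist"); cv2.imwrite(f"pics/{tag}.png",im[:,:,::-1]); near=np.array(near)
    r=None
    for c in("red","white"):
        best=None
        for i,st,ce,m in blobs(mask(im,c),40):
            ys,xs=np.nonzero(m); P=onplane(K,T,np.c_[xs,ys],.024)[:,:2]; d=np.linalg.norm(P.mean(0)-near)
            if d<rad and (best is None or st[4]>best[0]): best=(st[4],P,st,ce)
        if best is None: print(c,"none"); continue
        P=best[1]; ev,V=np.linalg.eigh(np.cov(P.T)); print(c,P.mean(0).round(4),np.sqrt(ev*12).round(4),np.degrees(np.arctan2(V[1,1],V[0,1])).round(1),best[2],best[3].round(1))
        rc=cv2.minAreaRect(P.astype(np.float32)*1000); print("   rect mm",np.round(rc[0],1),np.round(rc[1],1),round(rc[2],1))
        if c=="red": r=P.mean(0)
        else:
            w=P.mean(0); d=(r-w)/np.linalg.norm(r-w); print("dir yaw %.1f"%np.degrees(np.arctan2(d[1],d[0])),"dist %.4f"%np.linalg.norm(r-w),"centre(red-32)",(r-.032*d).round(4))
E
python3 - <<'E'
from h import *
rel(-3.5,[.583,.097,.30]); look("b1",[.583,.097])
E
```

```text
t 9.80 tcp [0.5805 0.0999 0.2967] yaw -3.16 op 0.649 F [ 0.1 -1.2 -0.8]
   [ 0.26  0.28 -0.33] [-0.0013  0.007   0.0058]
red [0.6151 0.0947] [0.0133 0.0316] 83.9 [241 138  37  17 571] [259.  145.7]
   rect mm [615.1  94.6] [31.5 13.4] 84.2
white [0.5768 0.0968] [0.024  0.0374] 166.0 [242 168  30  38 796] [258.8 188. ]
   rect mm [578.1  98.8] [26.5 35. ] 86.8
dir yaw -3.2 dist 0.0384 centre(red-32) [0.5832 0.0964]
```

View pics/b1.png

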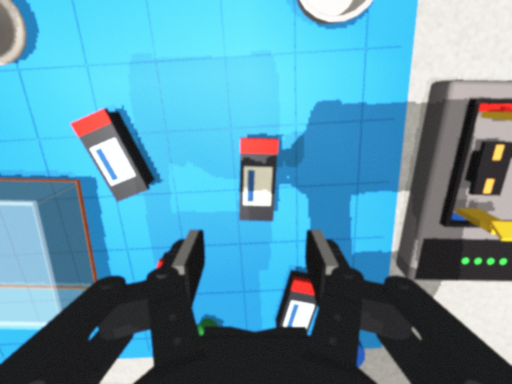

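Run:
```python
from h import *
im,K,T=cam("wrist")
col=im[130:230,252:262].mean(1); 
for v in range(134,160): print(v,col[v-130].astype(int),end=" ")
print()
for v in range(212,226): print(v,col[v-130].astype(int),end=" ")
print()
for v in(137.5,154.5,219.5,220.5): print(v,onplane(K,T,[258,v],.024)[0].round(4),onplane(K,T,[258,v],.018)[0].round(4))
```

```text
134 [ 69 170 226] 135 [ 53 137 190] 136 [ 47 119 167] 137 [ 67 107 151] 138 [131  88 120] 139 [214  73  85] 140 [249  77  72] 141 [254  83  73] 142 [254  86  75] 143 [254  86  75] 144 [254  86  76] 145 [254  85  75] 146 [254  85  75] 147 [254  84  73] 148 [254  83  73] 149 [254  83  73] 150 [254  82  73] 151 [254  82  72] 152 [253  84  74] 153 [248  91  85] 154 [208 100  99] 155 [139 104 107] 156 [111 107 109] 157 [106 106 109] 158 [103 104 107] 159 [ 97  98 101] 
212 [84 84 89] 213 [84 84 89] 214 [84 83 89] 215 [83 83 88] 216 [83 83 88] 217 [83 83 88] 218 [82 82 88] 219 [82 86 95] 220 [ 79 106 134] 221 [ 75 145 196] 222 [ 69 174 233] 223 [ 68 188 243] 224 [ 68 191 245] 225 [ 68 191 245] 
137.5 [0.6228 0.0947 0.024 ] [0.622  0.0947 0.018 ]
154.5 [0.6081 0.0955 0.024 ] [0.6069 0.0955 0.018 ]
219.5 [0.5465 0.0987 0.024 ] [0.5438 0.0988 0.018 ]
220.5 [0.5455 0.0988 0.024 ] [0.5427 0.0989 0.018 ]
```

Run:
```python
from h import *
rel(-3.2,[.5839,.0966,.20],[.5839,.0966,.176])
```

```text
t 9.90 tcp [0.581  0.0993 0.2973] yaw -3.23 op 0.655 F [-0.1 -0.9  0.9]
   [0.36 0.27 9.72] [-0.0012  0.0053 -0.0005]
   [ 0.37  0.27 12.12] [-0.0012  0.0053 -0.0005]
```

Request:
{"method": "apply_moves", "body": {
  "commands": "0.2 0.2 4 0 0.005 0 -0.3;0.4 0.3 8 0 0.005 0 -0.3;0.4 0.3 11 0 0.005 0 -0.3;0.4 0.3 12.1 0 0.005 0 -0.3;0.4 0.3 12.1 0 0.005 0 -0.3"
}}

```text
time_s: 10.4
tcp_pos: [0.584, 0.0957, 0.1756]
tcp_rot: [-3.139, 0.09, 0.003]
contact_force: [0.0, -0.3, 0.2]
opening: 0.653
```

Run:
```python
from h import *
rel(-3.2,[.5839,.0966,.176])
```

```text
t 10.40 tcp [0.584  0.0957 0.1756] yaw -3.28 op 0.653 F [ 0.  -0.3  0.2]
   [-0.01 -0.09 -0.04] [-0.0012  0.0022 -0.0014]
```

Close on the pack, squeeze 60 N, and lift.

Request:
{"method": "apply_moves", "body": {
  "commands": "0 -0.1 0 0 0 0 1;0 -0.1 0 0 0 0 1;0 -0.1 0 0 0 0 1;0 -0.1 0 0 0 0 1",
  "squeeze": 60
}}

```text
time_s: 10.8
tcp_pos: [0.5854, 0.0967, 0.1782]
tcp_rot: [-3.139, 0.09, -0.004]
contact_force: [0.7, -0.3, 8.2]
opening: 0.361
```

Request:
{"method": "apply_moves", "body": {
  "commands": "0 0 -2 0 0 0 1;0 0 -6 0 0 0 1;0 0 -10 0 0 0 1;0 0 -12 0 0 0 1;0 0 -12 0 0 0 1"
}}

```text
time_s: 11.3
tcp_pos: [0.5866, 0.0967, 0.3031]
tcp_rot: [-3.139, 0.089, -0.018]
contact_force: [0.8, 0.7, -0.9]
opening: 0.362
```

```bash
cat >> h.py <<'E'
def held(tag):
    "red band of a held pack, in tool coords; pack top assumed at tool z=zt"
    s=manip.observe(); c=manip.camera("wrist"); im=c["image"]; cv2.imwrite(f"pics/{tag}.png",im[:,:,::-1])
    K=c["camera_matrix"];T=c["tool_from_camera"]
    for i,st,ce,m in blobs(mask(im,"red"),200):
        ys,xs=np.nonzero(m)
        for zt in (.150,.152):
            P=onplane(K,T,np.c_[xs,ys],zt)[:,:2]*1000; rc=cv2.minAreaRect(P.astype(np.float32))
            print("zt",zt,"mean",P.mean(0).round(1),"rect",np.round(rc[0],1),np.round(rc[1],1),round(rc[2],1),st,"xmin/max",P[:,0].min().round(1),P[:,0].max().round(1))
E
python3 - <<'E'
from h import *
held("b2")
rel(-4.24,[.5893,-.092,.30],[.5893,-.092,.25])
E
```

```text
zt 0.15 mean [67.3 93.8] rect [67.3 94. ] [ 3.2 14.8] 0.0 [464 116  36   9 267] xmin/max 65.7 68.9
zt 0.152 mean [67.1 95.4] rect [67.1 95.6] [ 3.3 15.1] 0.0 [464 116  36   9 267] xmin/max 65.5 68.8
zt 0.15 mean [ 60.9 -67.1] rect [ 60.9 -67. ] [16.   5.6] 67.9 [ 77 123  38  26 510] xmin/max 55.7 66.1
zt 0.152 mean [ 60.7 -68.2] rect [ 60.7 -68.2] [16.2  5.7] 67.9 [ 77 123  38  26 510] xmin/max 55.3 65.9
zt 0.15 mean [31.9  0.4] rect [31.8  0.5] [14.4 30.8] 1.7 [ 222  185   69   31 2022] xmin/max 24.7 39.1
zt 0.152 mean [31.2  0.4] rect [31.1  0.5] [14.7 31.3] 1.7 [ 222  185   69   31 2022] xmin/max 23.8 38.5
zt 0.15 mean [ -5.8 -43. ] rect [ -5.2 -42.6] [10.3  7.2] 74.2 [158 266  22  14 204] xmin/max -9.6 -2.2
zt 0.152 mean [ -7.2 -43.7] rect [ -6.5 -43.3] [10.5  7.3] 74.2 [158 266  22  14 204] xmin/max -11.1 -3.5
t 11.35 tcp [0.5857 0.0966 0.3004] yaw -3.27 op 0.367 F [-1.  -0.4 -1.8]
   [ 1.44 18.81  0.03] [-0.0013 -0.007   0.017 ]
   [ 1.4  18.82  5.03] [-0.0013 -0.007   0.017 ]
```

View pics/b2.png

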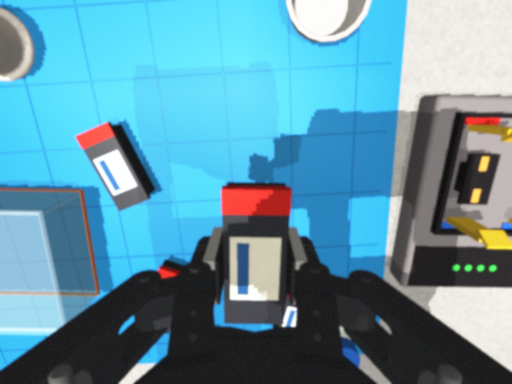

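Request:
{"method": "apply_moves", "body": {
  "commands": "0.4 5 -0.5 0 -0.007 0.017 1;0.8 10 -0.5 0 -0.007 0.017 1;1.2 15 -0.5 0 -0.007 0.017 1;1.4 18.8 -0.5 0 -0.007 0.017 1;1.4 18.8 1 0 -0.007 0.017 1;1.4 18.8 3 0 -0.007 0.017 1;1.4 18.8 5 0 -0.007 0.017 1;1.4 18.8 5 0 -0.007 0.017 1"
}}

```text
time_s: 12.15
tcp_pos: [0.588, -0.0909, 0.2458]
tcp_rot: [-3.136, 0.116, 0.008]
contact_force: [4.2, -0.7, 0.2]
opening: 0.362
```

Run:
```python
from h import *
held("b3")
rel(-4.24,[.5893,-.092,.2315],[.5893,-.092,.2195])
```

```text
zt 0.15 mean [59.2  1.6] rect [59.   1.6] [ 3.4 19.1] 0.0 [236 136  46   9 378] xmin/max 57.3 60.7
zt 0.152 mean [58.9  1.6] rect [58.7  1.6] [ 3.4 19.4] 0.0 [236 136  46   9 378] xmin/max 57.0 60.5
zt 0.15 mean [59.2 39.3] rect [59.  39.4] [ 3.4 19.6] 0.0 [325 136  47   9 384] xmin/max 57.3 60.7
zt 0.152 mean [58.9 40. ] rect [58.7 40. ] [ 3.4 19.9] 0.0 [325 136  47   9 384] xmin/max 57.0 60.5
zt 0.15 mean [59.2 77.3] rect [59.  77.3] [ 3.4 19.8] 0.0 [414 136  48   9 386] xmin/max 57.3 60.7
zt 0.152 mean [58.9 78.6] rect [58.7 78.6] [ 3.4 20.2] 0.0 [414 136  48   9 386] xmin/max 57.0 60.4
zt 0.15 mean [31.9  0.3] rect [31.9  0.3] [14.4 31.9] 0.0 [ 220  185   72   31 2086] xmin/max 24.7 39.1
zt 0.152 mean [31.2  0.3] rect [31.2  0.3] [14.7 32.4] 0.0 [ 220  185   72   31 2086] xmin/max 23.8 38.5
t 12.20 tcp [ 0.5888 -0.091   0.2479] yaw -4.23 op 0.359 F [ 2.7 -0.   0.2]
   [0.07 0.1  1.64] [-0.0027  0.0027  0.0002]
   [0.07 0.1  2.84] [-0.0027  0.0027  0.0002]
```

View pics/b3.png

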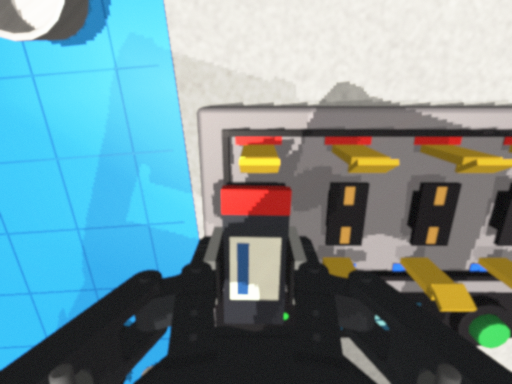

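Request:
{"method": "apply_moves", "body": {
  "commands": "0.1 0.1 0.8 0 0 0 1;0.1 0.1 1.6 0 0 0 1;0.1 0.1 1.6 0 0 0 1"
}}

```text
time_s: 12.5
tcp_pos: [0.5896, -0.0918, 0.2312]
tcp_rot: [-3.137, 0.115, 0.005]
contact_force: [3.9, -0.2, -0.5]
opening: 0.358
```

Request:
{"method": "apply_moves", "body": {
  "commands": "0 0 0.3 0 0 0 1;0 0 0.5 0 0 0 1;0 0 0.5 0 0 0 1"
}}

```text
time_s: 12.8
tcp_pos: [0.5903, -0.0919, 0.2276]
tcp_rot: [-3.137, 0.115, 0.001]
contact_force: [2.1, -0.6, 5.7]
opening: 0.36
```

Request:
{"method": "apply_moves", "body": {
  "commands": "0 0 0.2 0 0 0 1;0 0 0.4 0 0 0 1;0 0 0.5 0 0 0 1;0 0 0.5 0 0 0 1"
}}

```text
time_s: 13.2
tcp_pos: [0.5904, -0.092, 0.2228]
tcp_rot: [-3.138, 0.115, -0.0]
contact_force: [3.0, 0.0, 2.3]
opening: 0.361
```

Request:
{"method": "apply_moves", "body": {
  "commands": "0 0 0.2 0 0 0 1;0 0 0.38 0 0 0 1;0 0 0.38 0 0 0 1"
}}

```text
time_s: 13.5
tcp_pos: [0.5904, -0.092, 0.2187]
tcp_rot: [-3.138, 0.115, -0.0]
contact_force: [1.0, -0.6, 3.1]
opening: 0.36
```

Request:
{"method": "apply_moves", "body": {
  "commands": "0 0 0.08 0 0 0 1;0 0 0.12 0 0 0 1;0 0 0.12 0 0 0 1"
}}

```text
time_s: 13.8
tcp_pos: [0.5904, -0.092, 0.2175]
tcp_rot: [-3.138, 0.115, -0.0]
contact_force: [2.2, -0.3, 3.8]
opening: 0.358
```

Request:
{"method": "apply_moves", "body": {
  "commands": "0 0 -0.2 0 0 0 1;0 0 -0.35 0 0 0 1;0 0 -0.35 0 0 0 1"
}}

```text
time_s: 14.1
tcp_pos: [0.59, -0.092, 0.2199]
tcp_rot: [-3.137, 0.115, 0.001]
contact_force: [4.9, -2.5, -5.2]
opening: 0.359
```

Run:
```python
from h import *
held("b4"); rel(-4.24,[.5893,-.092,.30])
```

```text
zt 0.15 mean [53.9  0.6] rect [53.7  0.9] [ 3.9 22.3] 0.0 [231 148  53  10 454] xmin/max 51.7 55.6
zt 0.152 mean [53.5  0.6] rect [53.3  0.9] [ 4.  22.7] 0.0 [231 148  53  10 454] xmin/max 51.3 55.3
zt 0.15 mean [53.9 45. ] rect [53.7 44.8] [ 3.9 22.8] 0.0 [333 148  54  10 474] xmin/max 51.7 55.6
zt 0.152 mean [53.5 45.7] rect [53.3 45.5] [ 4.  23.1] 0.0 [333 148  54  10 474] xmin/max 51.3 55.3
zt 0.15 mean [53.8 88.7] rect [53.7 88.7] [ 3.9 23. ] 0.0 [435 148  55  10 497] xmin/max 51.7 55.6
zt 0.152 mean [53.5 90.2] rect [53.3 90.2] [ 4.  23.4] 0.0 [435 148  55  10 497] xmin/max 51.3 55.3
zt 0.15 mean [30.5 -0. ] rect [31.8  0.2] [14.3 32.1] 1.1 [ 220  185   72   31 1660] xmin/max 24.7 39.1
zt 0.152 mean [29.8 -0. ] rect [31.   0.2] [14.5 32.6] 1.1 [ 220  185   72   31 1660] xmin/max 23.8 38.5
t 14.15 tcp [ 0.59   -0.0919  0.2199] yaw -4.21 op 0.357 F [ 5.3 -1.4 -6.8]
   [-0.08 -0.01 -8.01] [-0.0021  0.0011  0.0005]
```

View pics/b4.png

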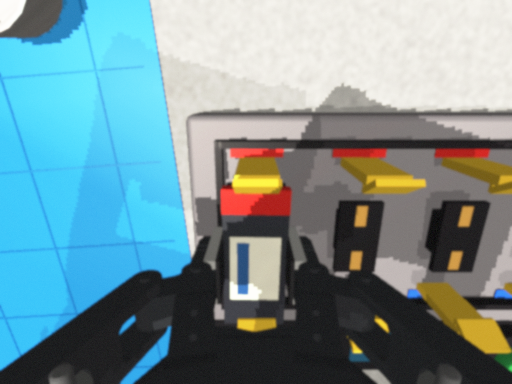

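Request:
{"method": "apply_moves", "body": {
  "commands": "0 0 0.1 0 0 0 1;0 0 0.1 0 0 0 0;0 0 0.1 0 0 0 0;0 0 0 0 0 0 0;0 0 -1 0 0 0 0;0 0 -4 0 0 0 0;0 0 -8 0 0 0 0;0 0 -12 0 0 0 0"
}}

```text
time_s: 14.95
tcp_pos: [0.5897, -0.0921, 0.3415]
tcp_rot: [-3.137, 0.115, 0.003]
contact_force: [0.2, -0.5, 0.1]
opening: 0.499
```

Run:
```python
from h import *
rel(-4.24,[.5893,-.092,.30])
im,K,T=cam("wrist"); cv2.imwrite("pics/b5.png",im[:,:,::-1])
im,K,T=cam("top"); print([ (o[0].round(4),round(o[2])) for o in packs(im,K,T,12)])
rel(-24.5,[.464,.20,.34],[.464,.20,.30])
```

```text
t 14.95 tcp [ 0.5897 -0.0921  0.3415] yaw -4.21 op 0.499 F [ 0.2 -0.5  0.1]
   [-0.03  0.    4.15] [-0.0024  0.0021  0.0005]
[(array([ 0.7827, -0.474 ]), 70), (array([ 0.7579, -0.4227]), 78), (array([0.6416, 0.2346]), 107), (array([ 0.522 , -0.5821]), 124), (array([0.4945, 0.1872]), 65), (array([ 0.3343, -0.4144]), 90)]
t 15.05 tcp [ 0.5921 -0.0928  0.3477] yaw -4.19 op 0.496 F [ 0.8 -0.4  0. ]
   [-14.93 -28.26   0.58] [-0.0007 -0.0108  0.3544]
   [-14.97 -28.27   4.58] [-0.0007 -0.0108  0.3544]
```

View pics/b5.png

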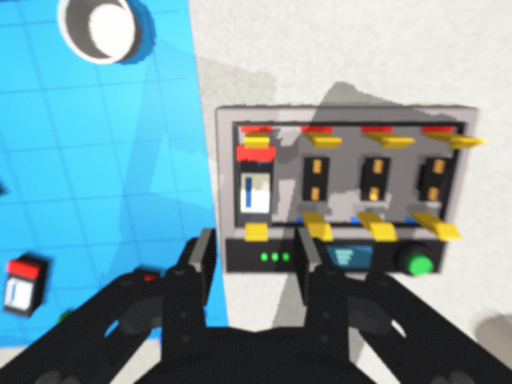

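Run:
```python
from h import *
rel(-18,[.45,.06,.34])
```

```text
t 15.05 tcp [ 0.5921 -0.0928  0.3477] yaw -4.19 op 0.496 F [ 0.8 -0.4  0. ]
   [-15.3  -14.2    0.59] [-1.000e-04 -1.080e-02  2.409e-01]
```

Request:
{"method": "apply_moves", "body": {
  "commands": "-3.5 -3.3 0 0 -0.01 0.12 0;-7 -6.6 0.3 0 -0.01 0.24 0;-10.5 -9.9 0.5 0 -0.01 0.24 0;-14 -13 0.6 0 -0.01 0.24 0;-15.3 -14.2 0.6 0 -0.01 0.24 0;-15.3 -14.2 0.6 0 -0.01 0.24 0;-15.3 -14.2 0.6 0 -0.01 0.24 0"
}}

```text
time_s: 15.75
tcp_pos: [0.4506, 0.0598, 0.3406]
tcp_rot: [3.103, -0.489, 0.004]
contact_force: [-0.5, -0.0, 0.2]
opening: 0.499
```

Run:
```python
from h import *
rel(-18,[.45,.06,.34]); look("d1",[.44,.064])
im,K,T=cam("wrist"); h,s,v=np.moveaxis(hsv(im),2,0)
for i,st,ce,m in blobs((h>105)&(h<125)&(s>130)&(v>50),60): print(st,ce.round(1),onplane(K,T,ce,.045)[0].round(4))
np.savez("d1.npz",im=im,K=K,T=T)
```

```text
t 15.75 tcp [0.4506 0.0598 0.3406] yaw -17.91 op 0.499 F [-0.5 -0.   0.2]
   [-0.07 -0.    0.06] [-0.0001 -0.0028  0.0016]
red [0.468  0.0526] [0.0132 0.0304] 73.1 [241 151  30  13 375] [255.9 157.1]
   rect mm [468.3  53. ] [30.  12.5] 72.1
white [0.4333 0.0617] [0.0272 0.0386] 162.8 [244 174  26  34 714] [257.8 190.1]
   rect mm [433.2  63.1] [26.4 37.2] 72.9
dir yaw -14.7 dist 0.0359 centre(red-32) [0.4371 0.0607]
[432   7  35  16 276] [449.2  14.7] [ 0.5369 -0.1381  0.045 ]
[366  25  34  15 245] [382.5  32.4] [ 0.5408 -0.0831  0.045 ]
[22 64 24 27 98] [33.2 77.1] [0.6007 0.2153 0.045 ]
[250 180   3  23  61] [250.9 191.5] [0.4411 0.0663 0.045 ]
[119 193   3  23  67] [120. 204.] [0.4691 0.1955 0.045 ]
[ 290  195   39   38 1109] [309.2 213.1] [0.4009 0.0172 0.045 ]
```

View pics/d1.png

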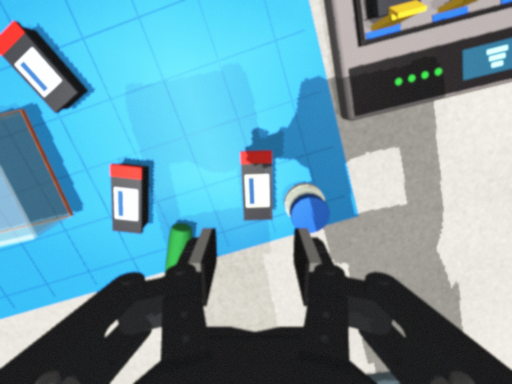

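Run:
```python
from h import *
rel(-17.3,[.4416,.0618,.23],[.4416,.0618,.181])
```

```text
t 15.85 tcp [0.4511 0.0591 0.3404] yaw -18.00 op 0.497 F [-0.9  0.2 -0.9]
   [-1.01  0.04 11.04] [-0.0001 -0.0022 -0.0122]
   [-1.02  0.04 15.94] [-0.0001 -0.0022 -0.0122]
```

Request:
{"method": "apply_moves", "body": {
  "commands": "-0.5 0 4 0 -0.002 -0.012 0.08;-1 0 8 0 -0.002 -0.012 0.08;-1 0 11 0 -0.002 -0.012 0.08;-1 0 11 0 -0.002 -0.012 0.08;-1 0 11 0 -0.002 -0.012 0.08"
}}

```text
time_s: 16.35
tcp_pos: [0.4426, 0.0614, 0.2306]
tcp_rot: [3.105, -0.475, -0.001]
contact_force: [0.6, -0.9, 0.3]
opening: 0.46
```

Run:
```python
from h import *
rel(-17.3,[.4416,.0618,.181]); look("d2",[.44,.064])
```

```text
t 16.35 tcp [0.4426 0.0614 0.2306] yaw -17.38 op 0.460 F [ 0.6 -0.9  0.3]
   [-0.11 -0.01  4.96] [ 0.0002  0.0007 -0.0014]
red [0.4685 0.0531] [0.0142 0.0319] 74.4 [ 230  166   50   23 1056] [254.7 176.7]
   rect mm [468.5  53.4] [32.  14.4] 74.4
white [0.4319 0.0618] [0.0257 0.0373] 159.7 [ 238  204   38   49 1442] [258.6 229.2]
   rect mm [432.7  63.3] [25.9 36.3] 73.8
dir yaw -13.3 dist 0.0376 centre(red-32) [0.4373 0.0605]
```

View pics/d2.png

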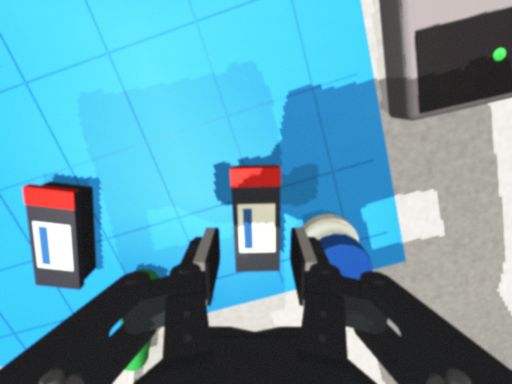

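Request:
{"method": "apply_moves", "body": {
  "commands": "-0.1 0 2 0 0 -0.026 0.08;-0.1 0 3.5 0 0 -0.026 0.08;-0.1 0 4.5 0 0 -0.026 0.08;-0.1 0 5 0 0 -0.026 0.08;-0.1 0 5 0 0 -0.026 0.08"
}}

```text
time_s: 16.9
tcp_pos: [0.4427, 0.0617, 0.1819]
tcp_rot: [3.111, -0.434, 0.004]
contact_force: [-0.3, -0.1, -0.4]
opening: 0.462
```

Request:
{"method": "apply_moves", "body": {
  "commands": "0 0 0.1 0 0 0 1;0 0 0.1 0 0 0 1;0 0 0.1 0 0 0 1;0 0 0.1 0 0 0 1"
}}

```text
time_s: 17.3
tcp_pos: [0.4432, 0.0616, 0.1822]
tcp_rot: [3.111, -0.434, 0.006]
contact_force: [-3.2, -0.4, 6.6]
opening: 0.357
```

Request:
{"method": "apply_moves", "body": {
  "commands": "0 0 -1 0 0 0 1;0 0 -4 0 0 0 1;0 0 -8 0 0 0 1;0 0 -12 0 0 0 1;0 0 -12.5 0 0 0 1;0 0 -12.5 0 0 0 1"
}}

```text
time_s: 17.9
tcp_pos: [0.4433, 0.0617, 0.3094]
tcp_rot: [3.111, -0.433, 0.013]
contact_force: [-0.2, 0.5, -1.2]
opening: 0.357
```

Run:
```python
from h import *
held("d3")
rel(-4.24,[.585,-.150,.31],[.585,-.150,.26])
```

```text
zt 0.15 mean [ 46.6 -62.5] rect [ 46.7 -62.6] [ 6.9 15.6] 8.6 [ 93 160  37  19 537] xmin/max 42.4 50.4
zt 0.152 mean [ 46.2 -63.5] rect [ 46.2 -63.6] [ 7.  15.8] 8.6 [ 93 160  37  19 537] xmin/max 41.8 50.0
zt 0.15 mean [29.6  0. ] rect [29.7  0.1] [14.1 30.1] 0.0 [ 222  190   67   30 1896] xmin/max 22.7 36.8
zt 0.152 mean [28.9  0. ] rect [29.   0.1] [14.3 30.6] 0.0 [ 222  190   67   30 1896] xmin/max 21.8 36.1
t 17.95 tcp [0.4426 0.0617 0.3077] yaw -15.87 op 0.356 F [ 0.2  0.2 -1.3]
   [19.49 16.48 -0.15] [-0.     -0.0049 -0.2029]
   [19.46 16.48  4.85] [-0.     -0.0049 -0.2029]
```

View pics/d3.png

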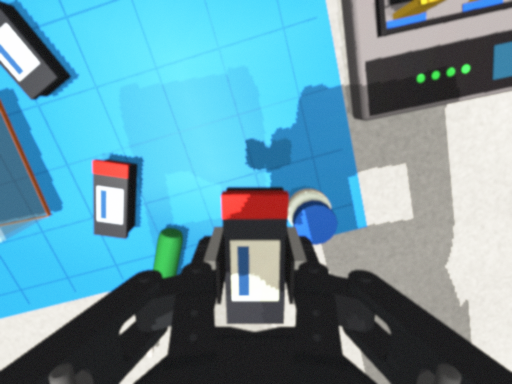

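Run:
```python
from h import *
rel(-4.24,[.5895,-.1504,.30],[.5895,-.1504,.26])
```

```text
t 17.95 tcp [0.4426 0.0617 0.3077] yaw -15.87 op 0.356 F [ 0.2  0.2 -1.3]
   [19.92 16.39  0.85] [-0.     -0.0049 -0.2029]
   [19.9  16.39  4.85] [-0.     -0.0049 -0.2029]
```

Request:
{"method": "apply_moves", "body": {
  "commands": "3.5 3 0 0 -0.005 -0.1 1;7 6 0 0 -0.005 -0.2 1;10.5 9 0 0 -0.005 -0.203 1;14 12 0 0 -0.005 -0.203 1;17.5 15 0 0 -0.005 -0.203 1;19.9 16.4 0.5 0 -0.005 -0.203 1;19.9 16.4 2.5 0 -0.005 -0.203 1;19.9 16.4 4.5 0 -0.005 -0.203 1"
}}

```text
time_s: 18.75
tcp_pos: [0.5891, -0.1513, 0.2607]
tcp_rot: [-3.138, 0.119, 0.004]
contact_force: [-0.7, 0.1, -1.4]
opening: 0.36
```

Run:
```python
from h import *
held("d4")
rel(-4.24,[.5895,-.1504,.2355],[.5895,-.1504,.222])
```

```text
zt 0.15 mean [ 56.6 -35. ] rect [ 56.5 -35. ] [ 2.6 17.6] 0.0 [152 143  42   7 267] xmin/max 55.2 57.8
zt 0.152 mean [ 56.3 -35.6] rect [ 56.2 -35.6] [ 2.6 17.9] 0.0 [152 143  42   7 267] xmin/max 54.9 57.5
zt 0.15 mean [56.8 -0.4] rect [56.7 -0.4] [ 3.  17.8] 0.0 [233 142  43   8 312] xmin/max 55.2 58.2
zt 0.152 mean [56.5 -0.4] rect [56.4 -0.4] [ 3.  18.1] 0.0 [233 142  43   8 312] xmin/max 54.9 57.9
zt 0.15 mean [56.8 34.2] rect [56.7 34.3] [ 3.  17.6] 0.0 [315 142  42   8 303] xmin/max 55.2 58.2
zt 0.152 mean [56.5 34.8] rect [56.4 34.9] [ 3.  17.9] 0.0 [315 142  42   8 303] xmin/max 54.8 57.9
zt 0.15 mean [56.8 68.9] rect [56.7 68.9] [ 3.  17.9] 0.0 [396 142  43   8 305] xmin/max 55.2 58.2
zt 0.152 mean [56.5 70. ] rect [56.4 70. ] [ 3.  18.2] 0.0 [396 142  43   8 305] xmin/max 54.8 57.9
zt 0.15 mean [ 39.8 -41.8] rect [ 40.5 -42.2] [10.2 24.2] 0.0 [132 171  55  23 958] xmin/max 35.4 45.5
zt 0.152 mean [ 39.2 -42.5] rect [ 39.9 -42.9] [10.3 24.6] 0.0 [132 171  55  23 958] xmin/max 34.7 45.0
zt 0.15 mean [29.7 -0.1] rect [29.7 -0.2] [14.1 30.4] 0.0 [ 221  190   68   30 1934] xmin/max 22.7 36.8
zt 0.152 mean [28.9 -0.1] rect [29.  -0.2] [14.3 30.9] 0.0 [ 221  190   68   30 1934] xmin/max 21.8 36.1
t 18.80 tcp [ 0.5873 -0.1503  0.2565] yaw -4.30 op 0.356 F [-1.1 -0.2 -3. ]
   [0.24 0.01 2.1 ] [-0.0035  0.0089 -0.0011]
   [0.25 0.01 3.45] [-0.0035  0.0089 -0.0011]
```

View pics/d4.png

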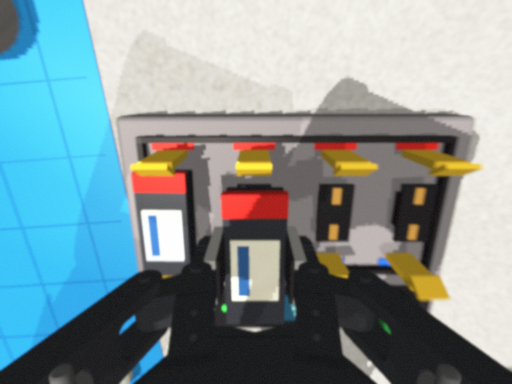

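Request:
{"method": "apply_moves", "body": {
  "commands": "0.25 0 0.6 0 0.009 0 1;0.25 0 1.4 0 0.009 0 1;0.25 0 2.1 0 0.009 0 1;0.25 0 2.1 0 0.009 0 1"
}}

```text
time_s: 19.2
tcp_pos: [0.5897, -0.1501, 0.235]
tcp_rot: [-3.136, 0.117, -0.001]
contact_force: [2.8, -0.4, -0.2]
opening: 0.355
```

Request:
{"method": "apply_moves", "body": {
  "commands": "0 0 0.3 0 0 0 1;0 0 0.5 0 0 0 1;0 0 0.7 0 0 0 1;0 0 0.7 0 0 0 1"
}}

```text
time_s: 19.6
tcp_pos: [0.59, -0.1503, 0.2289]
tcp_rot: [-3.137, 0.117, -0.003]
contact_force: [2.1, -0.3, 3.1]
opening: 0.358
```

Request:
{"method": "apply_moves", "body": {
  "commands": "0 0 0.3 0 0 0 1;0 0 0.5 0 0 0 1;0 0 0.65 0 0 0 1;0 0 0.65 0 0 0 1"
}}

```text
time_s: 20.0
tcp_pos: [0.5901, -0.1504, 0.2223]
tcp_rot: [-3.137, 0.117, -0.004]
contact_force: [2.0, -0.5, 2.8]
opening: 0.354
```

Request:
{"method": "apply_moves", "body": {
  "commands": "0 0 0.05 0 0 0 1;0 0 0.05 0 0 0 1;0 0 -0.2 0 0 0 1;0 0 -0.35 0 0 0 1;0 0 -0.35 0 0 0 1"
}}

```text
time_s: 20.5
tcp_pos: [0.5896, -0.1502, 0.224]
tcp_rot: [-3.136, 0.117, -0.002]
contact_force: [5.0, -2.4, -8.9]
opening: 0.362
```

Run:
```python
from h import *
held("d5")
rel(-4.24,[.5895,-.1504,.2355])
```

```text
zt 0.15 mean [ 51.2 -42.1] rect [ 50.9 -42. ] [ 3.5 22.1] 0.0 [132 155  52   9 383] xmin/max 49.1 52.6
zt 0.152 mean [ 50.8 -42.8] rect [ 50.4 -42.7] [ 3.6 22.4] 0.0 [132 155  52   9 383] xmin/max 48.7 52.2
zt 0.15 mean [51.3  0.9] rect [51.2  0.7] [22.   3.8] 88.6 [231 154  52  10 420] xmin/max 49.1 53.0
zt 0.152 mean [50.9  0.9] rect [50.8  0.7] [22.4  3.9] 88.6 [231 154  52  10 420] xmin/max 48.7 52.7
zt 0.15 mean [51.4 43.6] rect [51.3 43.5] [ 3.5 22.2] 0.0 [330 154  52   9 428] xmin/max 49.5 53.0
zt 0.152 mean [51.  44.3] rect [50.9 44.2] [ 3.6 22.5] 0.0 [330 154  52   9 428] xmin/max 49.1 52.7
zt 0.15 mean [51.4 86.4] rect [51.3 86.4] [ 3.5 22.5] 0.0 [429 154  53   9 433] xmin/max 49.5 53.0
zt 0.152 mean [51.  87.9] rect [50.9 87.9] [ 3.6 22.8] 0.0 [429 154  53   9 433] xmin/max 49.1 52.6
zt 0.15 mean [ 28.1 -53. ] rect [ 29.5 -53.5] [13.6 31.8] 0.0 [ 101  191   71   29 1511] xmin/max 22.7 36.3
zt 0.152 mean [ 27.3 -53.8] rect [ 28.7 -54.3] [13.8 32.4] 0.0 [ 101  191   71   29 1511] xmin/max 21.8 35.7
zt 0.15 mean [28.2 -0.6] rect [29.5 -0.3] [13.6 30.9] 0.0 [ 220  191   69   29 1513] xmin/max 22.7 36.3
zt 0.152 mean [27.4 -0.6] rect [28.7 -0.3] [13.8 31.4] 0.0 [ 220  191   69   29 1513] xmin/max 21.8 35.7
t 20.55 tcp [ 0.5896 -0.1502  0.224 ] yaw -4.28 op 0.358 F [ 6.4 -1.4 -9.8]
   [-0.01  0.02 -1.15] [-0.003  -0.0008 -0.0007]
```

View pics/d5.png

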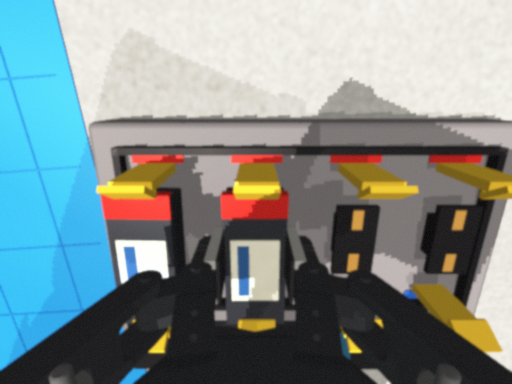

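Hooked (−9 N on pull). Release, rise.

Request:
{"method": "apply_moves", "body": {
  "commands": "0 0 0.15 0 0 0 1;0 0 0.15 0 0 0 0.05;0 0 0.1 0 0 0 0.05;0 0 0.1 0 0 0 0.05;0 0 -1 0 0 0 0.05;0 0 -4 0 0 0 0.05;0 0 -8 0 0 0 0;0 0 -12 0 0 0 0"
}}

```text
time_s: 21.35
tcp_pos: [0.5891, -0.1504, 0.3457]
tcp_rot: [-3.136, 0.117, -0.0]
contact_force: [1.1, -0.1, 0.2]
opening: 0.498
```

Run:
```python
from h import *
im,K,T=cam("wrist"); cv2.imwrite("pics/d6.png",im[:,:,::-1])
im,K,T=cam("top"); print([ (o[0].round(4),round(o[2])) for o in packs(im,K,T,20)])
rel(-24.5,[.467,.20,.34])
```

```text
[(array([ 0.783 , -0.4731]), 70), (array([0.6416, 0.2346]), 107), (array([0.4945, 0.1872]), 65), (array([ 0.3344, -0.4142]), 86)]
t 21.45 tcp [ 0.5914 -0.1513  0.3521] yaw -4.27 op 0.498 F [ 0.2 -0.3  1.3]
   [-15.03 -34.11   0.97] [-0.0007 -0.0126  0.3531]
```

View pics/d6.png

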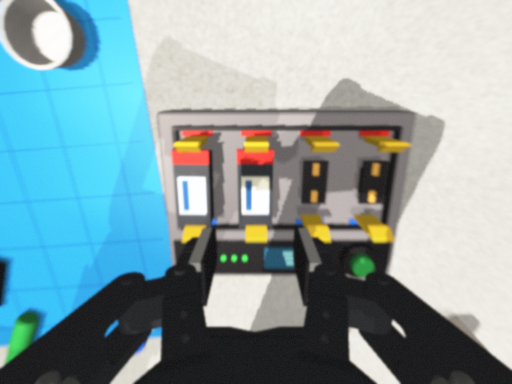

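Both packs sit in bays 4 and 3 under the hooks. Next pack C, near (0.466, 0.200).

Request:
{"method": "apply_moves", "body": {
  "commands": "-2 -4.5 0 0 -0.012 0.12 0;-4 -9 0 0 -0.012 0.24 0;-6 -13.5 0.4 0 -0.012 0.353 0;-8 -18 0.8 0 -0.012 0.353 0;-10 -22.5 1 0 -0.012 0.353 0;-12 -27 1 0 -0.012 0.353 0;-14 -31.5 1 0 -0.012 0.353 0;-15 -34.1 1 0 -0.012 0.353 0"
}}

```text
time_s: 22.25
tcp_pos: [0.4653, 0.2026, 0.34]
tcp_rot: [-3.07, 0.663, 0.0]
contact_force: [0.0, -0.8, -0.0]
opening: 0.5
```

Request:
{"method": "apply_moves", "body": {
  "commands": "-0.2 -0.5 0 0 0 0 0;-0.2 -0.5 0 0 0 0 0"
}}

```text
time_s: 22.45
tcp_pos: [0.4652, 0.2087, 0.3403]
tcp_rot: [-3.071, 0.659, -0.001]
contact_force: [0.0, 0.3, -0.1]
opening: 0.501
```

Run:
```python
from h import *
rel(-24.5,[.467,.20,.34]); look("c1",[.467,.20])
```

```text
t 22.45 tcp [0.4652 0.2087 0.3403] yaw -24.23 op 0.501 F [ 0.   0.3 -0.1]
   [0.52 0.72 0.02] [-0.0012 -0.0001  0.0047]
red [0.4952 0.1863] [0.0131 0.0307] 65.6 [248 133  31  14 400] [262.9 139.1]
   rect mm [494.7 186.4] [30.3 13.1] 65.8
white [0.4612 0.2015] [0.0271 0.0356] 154.1 [249 158  26  34 676] [262.7 174.7]
   rect mm [461.6 202.5] [26.4 35.7] 65.4
dir yaw -23.9 dist 0.0372 centre(red-32) [0.4659 0.1993]
```

View pics/c1.png

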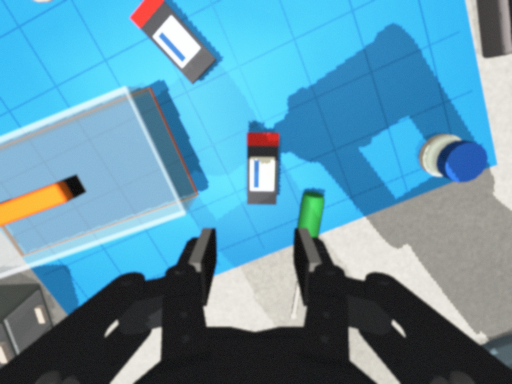

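Run:
```python
from h import *
rel(-24.4,[.4668,.1991,.22],[.4668,.1991,.181])
```

```text
t 22.50 tcp [0.4657 0.2078 0.3402] yaw -24.31 op 0.502 F [ 0.1 -0.6  0.1]
   [ 0.46  0.76 12.02] [-0.0009 -0.0003  0.0016]
   [ 0.46  0.76 15.92] [-0.0009 -0.0003  0.0016]
```

Request:
{"method": "apply_moves", "body": {
  "commands": "0.3 0.4 4 0 0 0.002 0.08;0.5 0.8 8 0 0 0.002 0.08;0.5 0.8 12 0 0 0.002 0.08;0.5 0.8 12 0 0 0.002 0.08;0.5 0.8 12 0 0 0.002 0.08"
}}

```text
time_s: 23.0
tcp_pos: [0.4675, 0.1973, 0.2203]
tcp_rot: [3.07, -0.667, -0.002]
contact_force: [0.6, 0.4, 1.3]
opening: 0.459
```

Run:
```python
from h import *
rel(-24.4,[.4668,.1991,.181]); look("c2",[.467,.20])
```

```text
t 23.00 tcp [0.4675 0.1973 0.2203] yaw -24.53 op 0.459 F [0.6 0.4 1.3]
   [-0.14 -0.13  3.93] [ 0.0003  0.001  -0.0023]
red [0.4957 0.1873] [0.0144 0.032 ] 65.6 [ 224  166   53   23 1204] [250.1 177. ]
   rect mm [495.7 187.4] [32.  13.9] 65.4
white [0.4612 0.2015] [0.0258 0.0386] 153.4 [ 231  206   40   52 1664] [252.5 232.2]
   rect mm [461.8 202.7] [26.  36.6] 65.4
dir yaw -22.4 dist 0.0373 centre(red-32) [0.4661 0.1995]
```

View pics/c2.png

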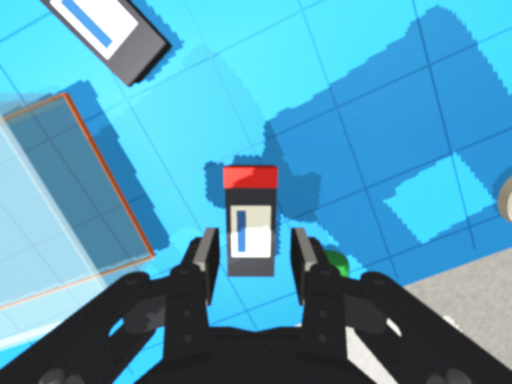

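Run:
```python
from h import *
im,K,T=cam("wrist"); c,s=np.cos(np.radians(-24.6)),np.sin(np.radians(-24.6))
ax=np.array([c,s]);pr=np.array([s,-c])
m=mask(im,"green")
for i,st,ce,mm in blobs(m,30): print(st,ce)
for uv in([320,252],[323,258],[330,250],[322,270]):
  for z in(.012,.024):
    p=onplane(K,T,uv,z)[0][:2]-[.4674,.1995]; print(uv,z,"along",(p@ax).round(4),"right",(p@pr).round(4))
im,K,T=cam("scene"); cv2.imwrite("pics/sc.png",cv2.resize(im[140:280,270:420],None,fx=4,fy=4,interpolation=cv2.INTER_CUBIC)[:,:,::-1])
```

```text
[325 251  25  27 368] [338.875      262.85054348]
[320, 252] 0.012 along -0.0276 right 0.048
[320, 252] 0.024 along -0.0205 right 0.0448
[323, 258] 0.012 along -0.0324 right 0.0505
[323, 258] 0.024 along -0.0251 right 0.0472
[330, 250] 0.012 along -0.0259 right 0.055
[330, 250] 0.024 along -0.019 right 0.0514
[322, 270] 0.012 along -0.0425 right 0.0505
[322, 270] 0.024 along -0.0345 right 0.0472
```

View pics/sc.png

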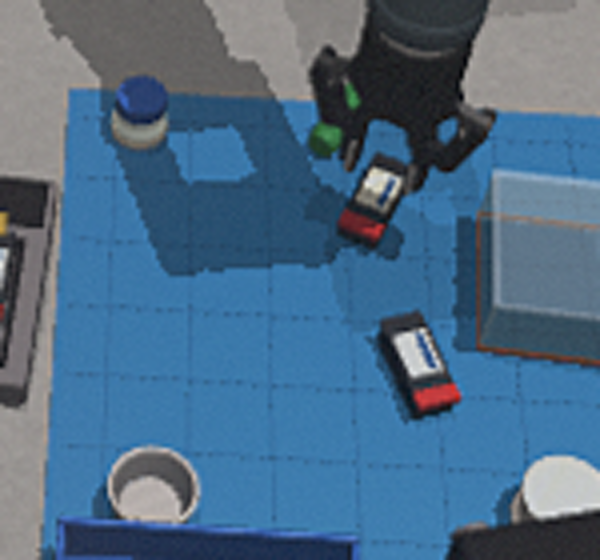

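Request:
{"method": "apply_moves", "body": {
  "commands": "-0.1 -0.2 1.5 0 0 0 0.08;-0.1 -0.2 3 0 0 0 0.08;-0.1 -0.2 3.9 0 0 0 0.08;-0.1 -0.2 3.9 0 0 0 0.08;-0.1 -0.2 3.9 0 0 0 1;-0.1 -0.2 3.9 0 0 0 1;-0.1 -0.2 3.9 0 0 0 1;-0.1 -0.2 3.9 0 0 0 1"
}}

```text
time_s: 23.95
tcp_pos: [0.4688, 0.2007, 0.184]
tcp_rot: [-3.068, 0.665, -0.008]
contact_force: [0.3, -0.4, -0.3]
opening: 0.359
```

Request:
{"method": "apply_moves", "body": {
  "commands": "0 0 -1 0 0 0 1;0 0 -4 0 0 0 1;0 0 -8 0 0 0 1;0 0 -12 0 0 0 1;0 0 -13 0 0 0 1;0 0 -13 0 0 0 1"
}}

```text
time_s: 24.55
tcp_pos: [0.4688, 0.2006, 0.3167]
tcp_rot: [-3.066, 0.664, -0.016]
contact_force: [0.7, -0.5, -1.2]
opening: 0.354
```

Run:
```python
from h import *
held("c3")
rel(-4.24,[.5809,-.208,.31],[.5809,-.208,.26])
```

```text
zt 0.15 mean [105.4 -45.5] rect [105.6 -45.4] [14.4  5.4] 46.8 [116   0  35  35 604] xmin/max 99.3 110.5
zt 0.152 mean [105.9 -46.2] rect [106.1 -46.1] [14.6  5.5] 46.8 [116   0  35  35 604] xmin/max 99.6 111.1
zt 0.15 mean [33.4  0.1] rect [33.4  0. ] [13.4 29.2] 0.0 [ 222  183   66   29 1859] xmin/max 26.7 40.1
zt 0.152 mean [32.7  0.1] rect [32.7  0. ] [13.6 29.7] 0.0 [ 222  183   66   29 1859] xmin/max 25.9 39.5
t 24.60 tcp [0.468  0.2005 0.3145] yaw -24.46 op 0.358 F [ 0.1 -0.3 -1.9]
   [27.18 32.51  0.46] [-0.0035 -0.0066 -0.3529]
   [27.15 32.53  5.46] [-0.0035 -0.0066 -0.3529]
```

View pics/c3.png

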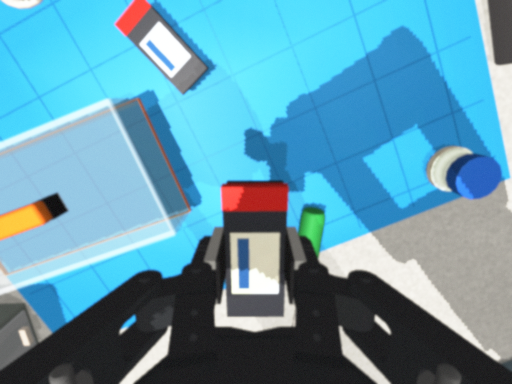

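Request:
{"method": "apply_moves", "body": {
  "commands": "3 3.6 0 0 -0.006 -0.1 1;6 7.2 0 0 -0.006 -0.2 1;9 10.8 0 0 -0.006 -0.3 1;12 14.4 0 0 -0.006 -0.353 1;15 18 0 0 -0.006 -0.353 1;18 21.6 0 0 -0.006 -0.353 1;21 25.2 0 0 -0.006 -0.353 1;24 28.8 0 0 -0.006 -0.353 1"
}}

```text
time_s: 25.4
tcp_pos: [0.5666, -0.1627, 0.3118]
tcp_rot: [-3.134, 0.116, 0.004]
contact_force: [0.5, 0.2, -0.1]
opening: 0.357
```

Run:
```python
from h import *
rel(-4.24,[.582,-.2081,.30],[.582,-.2081,.265])
```

```text
t 25.40 tcp [ 0.5666 -0.1627  0.3118] yaw -4.25 op 0.357 F [ 0.5  0.2 -0.1]
   [1.88 4.42 1.15] [-0.0052  0.003  -0.0002]
   [1.89 4.44 4.65] [-0.0052  0.003  -0.0002]
```

Request:
{"method": "apply_moves", "body": {
  "commands": "1.9 4.4 0 -0.005 0.003 0 1;1.9 4.4 1 -0.005 0.003 0 1;1.9 4.4 3 -0.005 0.003 0 1;1.9 4.4 4.6 -0.005 0.003 0 1;1.9 4.4 4.6 -0.005 0.003 0 1"
}}

```text
time_s: 25.9
tcp_pos: [0.5803, -0.2062, 0.2606]
tcp_rot: [-3.135, 0.116, 0.012]
contact_force: [-1.6, 0.7, -2.1]
opening: 0.35
```

Run:
```python
from h import *
held("c4")
rel(-4.24,[.582,-.2081,.2375])
```

```text
zt 0.15 mean [ 60.5 -68.1] rect [ 60.3 -68.2] [ 3.4 18. ] 0.0 [ 72 133  43   9 348] xmin/max 58.6 62.0
zt 0.152 mean [ 60.2 -69.3] rect [ 60.  -69.3] [ 3.4 18.3] 0.0 [ 72 133  43   9 348] xmin/max 58.3 61.7
zt 0.15 mean [60.4  1.9] rect [60.3  1.8] [ 3.4 17.8] 0.0 [238 133  43   9 349] xmin/max 58.6 62.0
zt 0.152 mean [60.1  1.9] rect [60.   1.8] [ 3.4 18.1] 0.0 [238 133  43   9 349] xmin/max 58.3 61.7
zt 0.15 mean [60.4 36.9] rect [60.3 36.9] [ 3.4 18.1] 0.0 [321 133  44   9 354] xmin/max 58.6 62.0
zt 0.152 mean [60.2 37.5] rect [60.  37.5] [ 3.4 18.4] 0.0 [321 133  44   9 354] xmin/max 58.3 61.7
zt 0.15 mean [ 60.3 -33.1] rect [ 60.1 -33.3] [ 2.9 17.8] 0.0 [155 134  43   8 307] xmin/max 58.6 61.6
zt 0.152 mean [ 60.  -33.7] rect [ 59.8 -33.8] [ 3.  18.1] 0.0 [155 134  43   8 307] xmin/max 58.3 61.3
zt 0.15 mean [ 44.  -40.8] rect [ 45.  -41.1] [ 9.9 24.7] 0.0 [133 161  57  23 992] xmin/max 40.1 50.0
zt 0.152 mean [ 43.5 -41.4] rect [ 44.5 -41.8] [10.1 25.1] 0.0 [133 161  57  23 992] xmin/max 39.5 49.6
zt 0.15 mean [ 43.8 -82.1] rect [ 44.6 -82. ] [10.  25.6] 0.0 [  37  162   59   23 1015] xmin/max 39.6 49.6
zt 0.152 mean [ 43.2 -83.4] rect [ 44.1 -83.4] [10.1 26. ] 0.0 [  37  162   59   23 1015] xmin/max 39.0 49.1
zt 0.15 mean [33.4 -0.3] rect [33.1 -0.3] [13.9 30.1] 0.0 [ 221  183   68   30 1921] xmin/max 26.2 40.0
zt 0.152 mean [32.7 -0.3] rect [32.4 -0.3] [14.1 30.6] 0.0 [ 221  183   68   30 1921] xmin/max 25.3 39.4
t 25.95 tcp [ 0.5811 -0.2065  0.2626] yaw -4.21 op 0.358 F [-0.4 -0.3 -1.3]
   [0.12 0.16 2.51] [-0.0028  0.0052  0.0005]
```

View pics/c4.png

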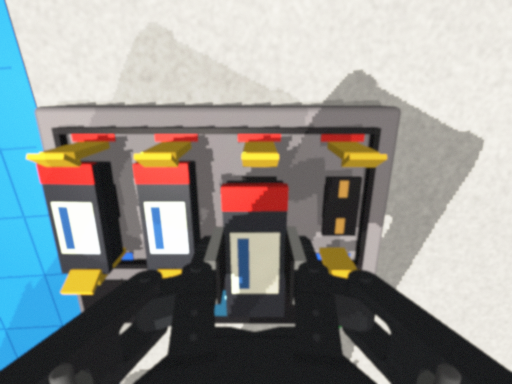

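Request:
{"method": "apply_moves", "body": {
  "commands": "0.15 0.15 0.8 0 0.005 0 1;0.15 0.15 1.6 0 0.005 0 1;0.15 0.15 2.5 0 0.005 0 1;0.15 0.15 2.5 0 0.005 0 1"
}}

```text
time_s: 26.35
tcp_pos: [0.5823, -0.2078, 0.2367]
tcp_rot: [-3.136, 0.115, 0.0]
contact_force: [2.7, -0.2, -0.4]
opening: 0.357
```

Request:
{"method": "apply_moves", "body": {
  "commands": "0 0 0.3 0 0 0 1;0 0 0.5 0 0 0 1;0 0 0.7 0 0 0 1;0 0 0.7 0 0 0 1"
}}

```text
time_s: 26.75
tcp_pos: [0.5827, -0.2082, 0.2306]
tcp_rot: [-3.138, 0.115, -0.002]
contact_force: [1.8, -0.8, 2.7]
opening: 0.356
```

Request:
{"method": "apply_moves", "body": {
  "commands": "0 0 0.3 0 0 0 1;0 0 0.5 0 0 0 1;0 0 0.65 0 0 0 1;0 0 0.65 0 0 0 1"
}}

```text
time_s: 27.15
tcp_pos: [0.5829, -0.2083, 0.2241]
tcp_rot: [-3.138, 0.115, -0.003]
contact_force: [2.0, -1.5, 2.7]
opening: 0.361
```

Request:
{"method": "apply_moves", "body": {
  "commands": "0 0 0.05 0 0 0 1;0 0 0.05 0 0 0 1;0 0 -0.2 0 0 0 1;0 0 -0.35 0 0 0 1;0 0 -0.35 0 0 0 1"
}}

```text
time_s: 27.65
tcp_pos: [0.5824, -0.2082, 0.2256]
tcp_rot: [-3.138, 0.115, -0.002]
contact_force: [5.9, -2.7, -10.9]
opening: 0.356
```

Request:
{"method": "apply_moves", "body": {
  "commands": "0 0 0.15 0 0 0 1;0 0 0.15 0 0 0 0.05;0 0 0.1 0 0 0 0.05;0 0 0.1 0 0 0 0.05;0 0 -1 0 0 0 0.05;0 0 -4 0 0 0 0.05;0 0 -8 0 0 0 0;0 0 -12 0 0 0 0"
}}

```text
time_s: 28.45
tcp_pos: [0.582, -0.2082, 0.3473]
tcp_rot: [-3.137, 0.115, -0.001]
contact_force: [0.7, 0.3, 0.0]
opening: 0.5
```

Run:
```python
from h import *
im,K,T=cam("wrist"); cv2.imwrite("pics/c6.png",im[:,:,::-1])
im,K,T=cam("top"); print([ (o[0].round(4),round(o[2])) for o in packs(im,K,T,20)])
rel(17.5,[.612,.224,.34])
```

```text
[(array([ 0.7827, -0.474 ]), 70), (array([0.6416, 0.2346]), 107), (array([ 0.6269, -0.0821]), 65), (array([ 0.3344, -0.4142]), 86)]
t 28.55 tcp [ 0.5841 -0.2093  0.3538] yaw -4.20 op 0.497 F [ 0.6 -0.8  0.3]
   [ -0.41 -43.43   1.22] [ 0.0059 -0.0116 -0.3788]
```

View pics/c6.png

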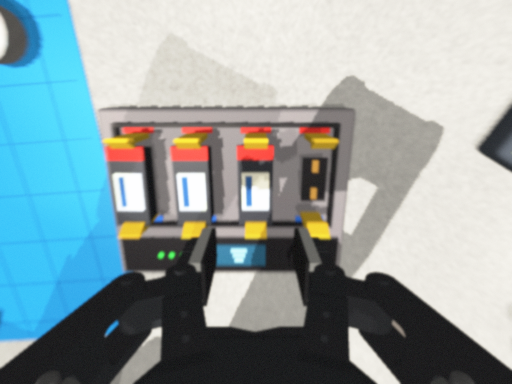

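Three packs are home (bays 4, 3, 2); only bay 1 is free. Next pack A at ~(0.612, 0.224).

Request:
{"method": "apply_moves", "body": {
  "commands": "0 -5 0 0 -0.01 -0.1 0;0 -10 0.2 0 -0.01 -0.2 0;0 -15 0.4 0 -0.01 -0.3 0;-0.1 -20 0.6 0 -0.01 -0.379 0;-0.2 -25 0.8 0 -0.01 -0.379 0;-0.3 -30 1 0 -0.01 -0.379 0;-0.4 -35 1.2 0 -0.01 -0.379 0;-0.4 -40 1.2 0 -0.01 -0.379 0"
}}

```text
time_s: 29.35
tcp_pos: [0.6089, 0.1916, 0.3404]
tcp_rot: [3.099, 0.477, 0.001]
contact_force: [1.3, -0.2, -0.2]
opening: 0.502
```

Run:
```python
from h import *
rel(17.5,[.612,.224,.34])
```

```text
t 29.35 tcp [0.6089 0.1916 0.3404] yaw 17.51 op 0.502 F [ 1.3 -0.2 -0.2]
   [ 1.27 -3.    0.02] [0.0061 0.0001 0.0003]
```

Request:
{"method": "apply_moves", "body": {
  "commands": "1.3 -3 2 0.006 0 0 0.08;1.3 -3 6 0.006 0 0 0.08;1.3 -3 9 0.006 0 0 0.08;1.3 -3 11 0.006 0 0 0.08;1.3 -3 11 0.006 0 0 0.08"
}}

```text
time_s: 29.85
tcp_pos: [0.6106, 0.2234, 0.2265]
tcp_rot: [3.105, 0.479, -0.012]
contact_force: [0.4, -0.1, 0.3]
opening: 0.462
```

Run:
```python
from h import *
rel(17.5,[.612,.224,.181]); look("a1",[.612,.224])
```

```text
t 29.85 tcp [0.6106 0.2234 0.2265] yaw 17.53 op 0.462 F [ 0.4 -0.1  0.3]
   [ 0.18 -0.02  4.55] [-0.0009  0.0073  0.0006]
red [0.6427 0.2345] [0.0137 0.0319] 109.3 [ 228  155   53   23 1090] [253.9 166.2]
   rect mm [642.7 234.3] [13.7 32.3] 19.2
white [0.6091 0.2219] [0.0252 0.0392] -161.4 [ 235  194   40   52 1523] [256.9 218.5]
   rect mm [607.6 223.1] [37.  25.3] 17.6
dir yaw 20.7 dist 0.0358 centre(red-32) [0.6127 0.2232]
```

View pics/a1.png

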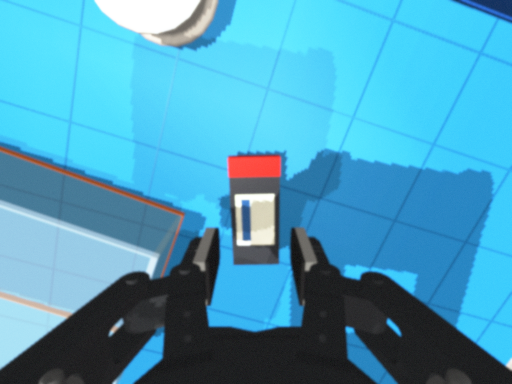

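Run:
```python
from h import *
im,K,T=cam("wrist"); y=np.radians(19); ax=np.array([np.cos(y),np.sin(y)]);pl=np.array([-ax[1],ax[0]])
for uv,z in(([183,213],.004),([163,275],.004),([155,258],.062)):
    p=onplane(K,T,uv,z)[0][:2]-[.6134,.2244]; print(uv,"along",(p@ax).round(4),"left",(p@pl).round(4))
rel(19,[.6134,.2244,.181])
```

```text
[183, 213] along -0.0071 left 0.0535
[163, 275] along -0.0603 left 0.0751
[155, 258] along -0.0092 left 0.0552
t 29.95 tcp [0.6126 0.2235 0.2306] yaw 17.51 op 0.460 F [ 1.1 -0.2 -0. ]
   [ 0.11 -0.06  4.96] [ 0.      0.0004 -0.0259]
```

Request:
{"method": "apply_moves", "body": {
  "commands": "0.1 0 1.5 0 0 -0.026 0.08;0.1 0 3 0 0 -0.026 0.08;0.1 0 4.5 0 0 -0.026 0.08;0.1 0 5 0 0 -0.026 0.08;0.1 0 5 0 0 -0.026 1;0.1 0 5 0 0 -0.026 1;0.1 0 5 0 0 -0.026 1;0.1 0 5 0 0 -0.026 1"
}}

```text
time_s: 30.75
tcp_pos: [0.6138, 0.2239, 0.1812]
tcp_rot: [3.098, 0.519, 0.001]
contact_force: [0.4, -0.6, -1.4]
opening: 0.361
```

Request:
{"method": "apply_moves", "body": {
  "commands": "0 0 -1 0 0 0 1;0 0 -4 0 0 0 1;0 0 -8 0 0 0 1;0 0 -12 0 0 0 1;0 0 -13 0 0 0 1;0 0 -13 0 0 0 1"
}}

```text
time_s: 31.35
tcp_pos: [0.6145, 0.2241, 0.3146]
tcp_rot: [3.098, 0.519, 0.01]
contact_force: [0.1, -0.2, -2.8]
opening: 0.356
```

Run:
```python
from h import *
held("a3")
rel(-4.24,[.5764,-.2661,.31],[.5764,-.2661,.26])
```

```text
zt 0.15 mean [34.7 -0.2] rect [34.5 -0.3] [14.3 31.2] 0.7 [ 220  180   71   31 2055] xmin/max 27.3 41.5
zt 0.152 mean [34.  -0.2] rect [33.9 -0.3] [14.5 31.7] 0.7 [ 220  180   71   31 2055] xmin/max 26.4 41.0
t 31.40 tcp [0.6137 0.2239 0.3119] yaw 19.00 op 0.353 F [ 0.   0.1 -2.4]
   [-19.48  45.11   0.17] [-0.     -0.0022  0.4057]
   [-19.49  45.11   5.17] [-0.     -0.0022  0.4057]
```

View pics/a3.png

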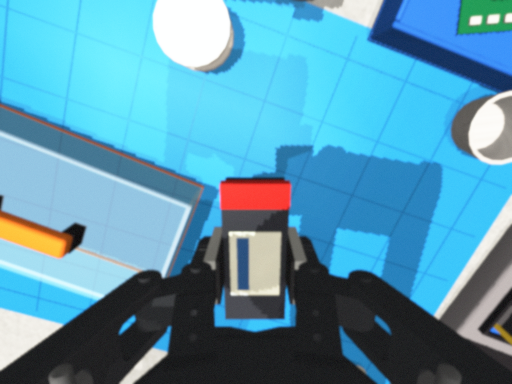

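Request:
{"method": "apply_moves", "body": {
  "commands": "-1.9 4.4 0 0 -0.002 0.1 1;-3.8 8.8 0 0 -0.002 0.2 1;-5.7 13.2 0 0 -0.002 0.3 1;-7.6 17.6 0 0 -0.002 0.406 1;-9.5 22 0 0 -0.002 0.406 1;-11.4 26.4 0 0 -0.002 0.406 1;-13.3 30.8 0 0 -0.002 0.406 1;-15.2 35.2 0 0 -0.002 0.406 1"
}}

```text
time_s: 32.2
tcp_pos: [0.5832, -0.1599, 0.3089]
tcp_rot: [-3.137, 0.117, 0.006]
contact_force: [1.3, 0.1, -2.0]
opening: 0.36
```

Run:
```python
from h import *
rel(-4.24,[.5754,-.2660,.30],[.5754,-.2660,.265])
```

```text
t 32.20 tcp [ 0.5832 -0.1599  0.3089] yaw -4.26 op 0.360 F [ 1.3  0.1 -2. ]
   [1.000e-02 1.064e+01 8.700e-01] [-0.0019  0.004  -0.0004]
   [ 0.03 10.64  4.37] [-0.0019  0.004  -0.0004]
```

Request:
{"method": "apply_moves", "body": {
  "commands": "0 4 0 0 0.004 0 1;0 8 0 0 0.004 0 1;0 10.6 0 0 0.004 0 1;0 10.6 0 0 0.004 0 1;0 10.6 2 0 0.004 0 1;0 10.6 4.3 0 0.004 0 1;0 10.6 4.3 0 0.004 0 1"
}}

```text
time_s: 32.9
tcp_pos: [0.5732, -0.2634, 0.26]
tcp_rot: [-3.131, 0.116, 0.014]
contact_force: [-1.0, 0.1, -2.0]
opening: 0.36
```

Run:
```python
from h import *
held("a4")
rel(-4.24,[.5754,-.2660,.2365])
```

```text
zt 0.15 mean [  62.5 -100.1] rect [  62.4 -100.3] [ 3.3 14. ] 0.0 [  0 128  34   9 272] xmin/max 60.7 64.1
zt 0.152 mean [  62.3 -101.8] rect [  62.2 -102. ] [ 3.4 14.2] 0.0 [  0 128  34   9 272] xmin/max 60.5 63.9
zt 0.15 mean [ 62.3 -67.7] rect [ 62.2 -67.5] [ 2.9 18. ] 0.0 [ 72 129  44   8 326] xmin/max 60.7 63.6
zt 0.152 mean [ 62.  -68.8] rect [ 61.9 -68.7] [ 3.  18.3] 0.0 [ 72 129  44   8 326] xmin/max 60.5 63.4
zt 0.15 mean [ 62.3 -32.8] rect [ 62.  -32.7] [ 3.3 17.8] 0.0 [156 129  43   9 318] xmin/max 60.3 63.6
zt 0.152 mean [ 62.  -33.4] rect [ 61.7 -33.2] [ 3.4 18.1] 0.0 [156 129  43   9 318] xmin/max 60.0 63.4
zt 0.15 mean [62.2  2.4] rect [62.   2.6] [ 3.3 17.7] 0.0 [240 129  43   9 329] xmin/max 60.3 63.6
zt 0.152 mean [62.   2.5] rect [61.7  2.6] [ 3.4 18. ] 0.0 [240 129  43   9 329] xmin/max 60.0 63.4
zt 0.15 mean [ 46.  -82.5] rect [ 46.8 -82.2] [ 9.8 25.9] 0.0 [  35  157   60   23 1048] xmin/max 41.9 51.8
zt 0.152 mean [ 45.5 -83.9] rect [ 46.3 -83.6] [10.  26.3] 0.0 [  35  157   60   23 1048] xmin/max 41.3 51.3
zt 0.15 mean [ 46.4 -39.6] rect [ 47.3 -39.9] [ 9.8 24.3] 0.0 [135 156  57  23 990] xmin/max 42.4 52.2
zt 0.152 mean [ 45.9 -40.3] rect [ 46.8 -40.6] [10.  24.7] 0.0 [135 156  57  23 990] xmin/max 41.8 51.8
zt 0.15 mean [34.6  0.2] rect [34.5  0.2] [13.8 32. ] 0.0 [ 220  180   72   30 2119] xmin/max 27.6 41.4
zt 0.152 mean [33.9  0.2] rect [33.8  0.2] [14.  32.5] 0.0 [ 220  180   72   30 2119] xmin/max 26.8 40.9
t 32.95 tcp [ 0.5739 -0.2639  0.2621] yaw -4.23 op 0.360 F [-0.4 -0.4 -1.5]
   [0.18 0.22 2.56] [-0.006   0.0064  0.0001]
```

View pics/a4.png

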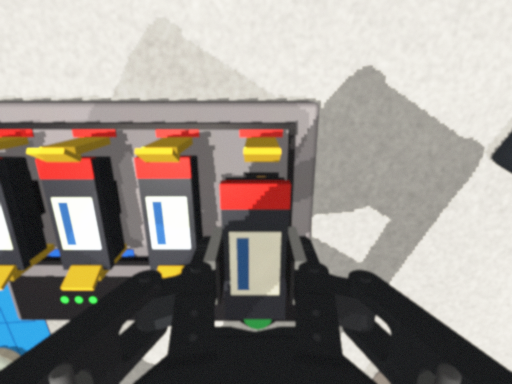

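Request:
{"method": "apply_moves", "body": {
  "commands": "0.1 0.2 0.8 -0.006 0.006 0 1;0.1 0.2 1.6 -0.006 0.006 0 1;0.1 0.2 2.6 -0.006 0.006 0 1;0.1 0.2 2.6 -0.006 0.006 0 1"
}}

```text
time_s: 33.35
tcp_pos: [0.5744, -0.2654, 0.2347]
tcp_rot: [-3.139, 0.116, 0.002]
contact_force: [2.0, 0.0, -2.5]
opening: 0.36
```

Request:
{"method": "apply_moves", "body": {
  "commands": "0 0 0.3 0 0 0 1;0 0 0.5 0 0 0 1;0 0 0.7 0 0 0 1;0 0 0.7 0 0 0 1"
}}

```text
time_s: 33.75
tcp_pos: [0.575, -0.2659, 0.2289]
tcp_rot: [3.139, -0.116, 0.001]
contact_force: [1.7, -1.3, 4.2]
opening: 0.358
```

Request:
{"method": "apply_moves", "body": {
  "commands": "0 0 0.2 0 0 0 1;0 0 0.4 0 0 0 1;0 0 0.6 0 0 0 1;0 0 0.6 0 0 0 1"
}}

```text
time_s: 34.15
tcp_pos: [0.575, -0.266, 0.223]
tcp_rot: [3.138, -0.116, 0.001]
contact_force: [0.9, -1.9, 2.2]
opening: 0.36
```

Request:
{"method": "apply_moves", "body": {
  "commands": "0 0 0.15 0 0 0 1;0 0 0.3 0 0 0 1;0 0 0.3 0 0 0 1"
}}

```text
time_s: 34.45
tcp_pos: [0.5749, -0.266, 0.2198]
tcp_rot: [3.138, -0.116, 0.001]
contact_force: [-0.8, -1.2, 2.8]
opening: 0.356
```

Request:
{"method": "apply_moves", "body": {
  "commands": "0 0 -0.2 0 0 0 1;0 0 -0.35 0 0 0 1;0 0 -0.35 0 0 0 1"
}}

```text
time_s: 34.75
tcp_pos: [0.5738, -0.2658, 0.2206]
tcp_rot: [-3.139, 0.116, 0.004]
contact_force: [2.5, -4.7, -14.5]
opening: 0.362
```

Run:
```python
from h import *
held("a5")
rel(-4.24,[.5754,-.2660,.2365])
```

```text
zt 0.15 mean [ 56.8 -87.5] rect [ 56.7 -87.4] [ 3.8 22.7] 0.0 [ 22 141  55  10 500] xmin/max 54.8 58.6
zt 0.152 mean [ 56.5 -89. ] rect [ 56.4 -88.9] [ 3.9 23.1] 0.0 [ 22 141  55  10 500] xmin/max 54.4 58.3
zt 0.15 mean [56.7  0.2] rect [56.7  0.1] [ 3.8 22.2] 0.0 [229 141  53  10 469] xmin/max 54.8 58.6
zt 0.152 mean [56.4  0.2] rect [56.4  0.1] [ 3.9 22.6] 0.0 [229 141  53  10 469] xmin/max 54.4 58.3
zt 0.15 mean [ 56.6 -43.9] rect [ 56.3 -43.8] [ 3.8 22.4] 0.0 [126 142  53  10 447] xmin/max 54.4 58.2
zt 0.152 mean [ 56.3 -44.6] rect [ 55.9 -44.5] [ 3.9 22.8] 0.0 [126 142  53  10 447] xmin/max 54.0 57.9
zt 0.15 mean [ 34.8 -55.6] rect [ 36.5 -56.2] [13.6 33.2] 0.0 [  91  176   75   30 1568] xmin/max 29.6 43.3
zt 0.152 mean [ 34.1 -56.5] rect [ 35.8 -57.1] [13.9 33.8] 0.0 [  91  176   75   30 1568] xmin/max 28.9 42.7
zt 0.15 mean [  34.4 -105. ] rect [  35.5 -104.9] [13.7 22.2] 0.0 [  0 178  43  30 981] xmin/max 28.7 42.4
zt 0.152 mean [  33.8 -106.7] rect [  34.8 -106.6] [13.9 22.6] 0.0 [  0 178  43  30 981] xmin/max 27.9 41.8
zt 0.15 mean [33.4  0.3] rect [34.3  0. ] [14.3 32.4] 0.0 [ 219  180   73   31 1820] xmin/max 27.2 41.4
zt 0.152 mean [32.7  0.3] rect [33.6  0. ] [14.5 33. ] 0.0 [ 219  180   73   31 1820] xmin/max 26.3 40.9
t 34.80 tcp [ 0.5739 -0.2658  0.2206] yaw -4.23 op 0.355 F [  3.   -4.8 -14.6]
   [ 0.15  0.01 -1.59] [-0.0004  0.0023  0.0001]
```

View pics/a5.png

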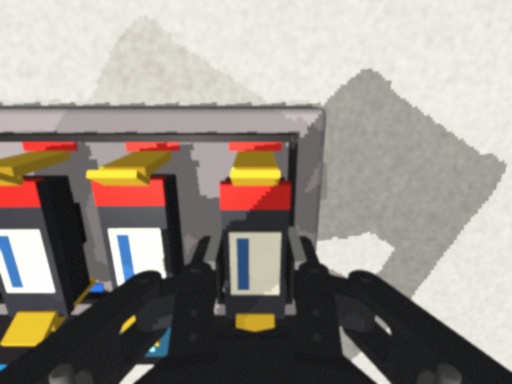

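Request:
{"method": "apply_moves", "body": {
  "commands": "0 0 0.2 0 0 0 1;0 0 0.2 0 0 0 0.05;0 0 0.1 0 0 0 0.05;0 0 0.1 0 0 0 0.05;0 0 -1 0 0 0 0.05;0 0 -4 0 0 0 0.05;0 0 -8 0 0 0 0;0 0 -13 0 0 0 0"
}}

```text
time_s: 35.6
tcp_pos: [0.5735, -0.2654, 0.3511]
tcp_rot: [-3.137, 0.116, 0.008]
contact_force: [0.1, -0.4, -0.2]
opening: 0.499
```

Run:
```python
from h import *
im,K,T=cam("wrist"); cv2.imwrite("pics/a6.png",im[:,:,::-1])
rel(-4.24,[.57,-.18,.36])
```

```text
t 35.65 tcp [ 0.5759 -0.2668  0.3627] yaw -4.21 op 0.503 F [ 3.1 -2.1  7. ]
   [-1.23 -8.61  0.21] [ 0.0062 -0.0085  0.0005]
```

View pics/a6.png

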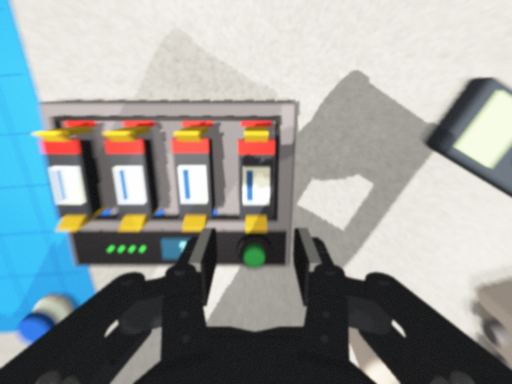

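Request:
{"method": "apply_moves", "body": {
  "commands": "-1.2 -4.3 0.2 0 -0.008 0 0;-1.2 -8.6 0.2 0 -0.008 0 0;-1.2 -8.6 0.2 0 -0.008 0 0;-1.2 -8.6 0.2 0 -0.008 0 0"
}}

```text
time_s: 36.05
tcp_pos: [0.5704, -0.1793, 0.3611]
tcp_rot: [3.132, -0.112, 0.002]
contact_force: [-0.3, -0.1, 0.1]
opening: 0.498
```

Run:
```python
from h import *
im,K,T=cam("wrist"); cv2.imwrite("pics/e1.png",cv2.resize(im[60:260,100:420],None,fx=2.5,fy=2.5)[:,:,::-1])
y=np.radians(-4.24);ex=np.array([np.cos(y),np.sin(y)]);ey=np.array([-ex[1],ex[0]]); c=np.array([.583,-.1791])
for i,st,ce,m in blobs(mask(im,"red"),150):
    ys,xs=np.nonzero(m); P=(onplane(K,T,np.c_[xs,ys],.0655)[:,:2]-c)@np.c_[ex,ey]
    print(st,"tray x",P[:,0].min().round(4),P[:,0].max().round(4),"y",P[:,1].min().round(4),P[:,1].max().round(4))
for i,st,ce,m in blobs(mask(im,"white"),150):
    ys,xs=np.nonzero(m); P=(onplane(K,T,np.c_[xs,ys],.0655)[:,:2]-c)@np.c_[ex,ey]
    if abs(P[:,0].mean())<.05 and abs(P[:,1].mean())<.12: print("label",st,P.min(0).round(4),P.max(0).round(4))
s=manip.observe(); print(s["time_s"],s["tcp_pos"])
```

```text
[153 112  29   6 154] tray x 0.0472 0.0517 y 0.0639 0.0894
[210 112  29   6 160] tray x 0.0473 0.0518 y 0.0121 0.0377
[266 112  29   7 175] tray x 0.0465 0.0519 y -0.0391 -0.0134
[322 112  29   7 171] tray x 0.0466 0.052 y -0.0905 -0.0645
[140 129  37  14 431] tray x 0.0244 0.0365 y 0.0698 0.1031
[203 128  35  15 422] tray x 0.0245 0.0375 y 0.0133 0.0453
[265 128  36  15 408] tray x 0.0246 0.0376 y -0.0453 -0.0127
[327 129  36  16 460] tray x 0.0228 0.0367 y -0.1039 -0.0704
label [  103     0   409   369 64574] [-0.2556 -0.3227] [0.1413 0.1208]
label [191 114  18  30 218] [0.0235 0.0396] [0.05   0.0553]
label [145 154  31  39 881] [-0.0249  0.0746] [0.0131 0.1016]
label [189 154  15  49 328] [-0.0355  0.0464] [0.0131 0.0624]
label [207 155  28  37 859] [-0.0239  0.0166] [0.0122 0.043 ]
label [268 155  27  37 674] [-0.0239 -0.0413] [ 0.0122 -0.0163]
label [328 156  28  36 724] [-0.0239 -0.0999] [ 0.0113 -0.0752]
label [240 159  23  43 424] [-0.0344 -0.0106] [0.0083 0.0114]
label [233 211  38   7 215] [-0.0518 -0.0189] [-0.0452  0.0188]
36.1 [ 0.57038346 -0.18022372  0.36082867]
```

View pics/e1.png

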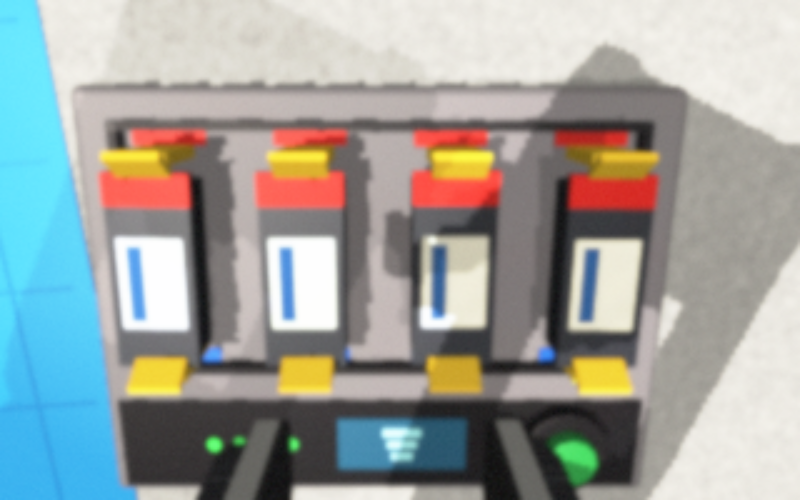

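Run:
```python
from h import *
rel(85.5,[.536,.395,.39])
```

```text
t 36.10 tcp [ 0.5704 -0.1802  0.3608] yaw -4.16 op 0.500 F [-0.8  0.1 -0.8]
   [ -7.6  -57.1   -3.34] [ 0.0068  0.0045 -1.5649]
```

Request:
{"method": "apply_moves", "body": {
  "commands": "-0.6 -4.5 -1 0 0 -0.149 0;-1.2 -9 -2 0 0 -0.298 0;-1.8 -13.5 -3 0 0 -0.447 0;-2.4 -18 -3.3 0 0 -0.596 0;-3 -22.5 -3.3 0 0 -0.745 0;-3.6 -27 -3.3 0 0 -0.894 0;-4.2 -31.5 -3.3 0 0 -1.043 0;-4.8 -36 -3.3 0 0 -1.192 0"
}}

```text
time_s: 36.9
tcp_pos: [0.5491, 0.183, 0.3914]
tcp_rot: [2.653, 1.67, -0.004]
contact_force: [0.4, -0.6, -0.6]
opening: 0.497
```

Run:
```python
from h import *
rel(85.5,[.536,.395,.39])
```

```text
t 36.90 tcp [0.5491 0.183  0.3914] yaw 64.37 op 0.497 F [ 0.4 -0.6 -0.6]
   [ 18.54 -10.35  -0.02] [ 0.0036  0.007  -0.3687]
```

Request:
{"method": "apply_moves", "body": {
  "commands": "4 -2.2 0 0.003 0.007 -0.14 0;8 -4.5 0 0.003 0.007 -0.28 0;12 -6.7 0 0.003 0.007 -0.369 0;16 -9 0 0.003 0.007 -0.369 0;18.5 -10.4 0 0.003 0.007 -0.369 0;18.5 -10.4 0 0.003 0.007 -0.369 0;18.5 -10.4 0 0.003 0.007 -0.369 0"
}}

```text
time_s: 37.6
tcp_pos: [0.5361, 0.3943, 0.3892]
tcp_rot: [2.306, 2.132, -0.001]
contact_force: [0.3, -0.1, -0.4]
opening: 0.501
```

```bash
cat >> h.py <<'E'
def handle(tag,z):
    im,K,T=cam("wrist"); cv2.imwrite(f"pics/{tag}.png",im[:,:,::-1])
    for i,st,ce,m in blobs(mask(im,"orange"),300):
        ys,xs=np.nonzero(m); P=onplane(K,T,np.c_[xs,ys],z)[:,:2]
        rc=cv2.minAreaRect(P.astype(np.float32)*1000)
        ev,V=np.linalg.eigh(np.cov(P.T)); print("orange",P.mean(0).round(4),np.degrees(np.arctan2(V[1,1],V[0,1])).round(2),np.round(rc[0],1),np.round(rc[1],1),round(rc[2],1),st)
E
python3 - <<'E'
from h import *
handle("f1",.09)
rel(85.5,[.536,.395,.244])
E
```

```text
orange [0.5355 0.3961] 85.62 [535.4 394.6] [78.1 16.3] 85.5 [ 246  139   18   77 1235]
t 37.65 tcp [0.5362 0.3937 0.3894] yaw 85.46 op 0.497 F [-0.4  0.  -0.7]
   [ 0.15 -0.04 14.54] [ 0.0004  0.001  -0.0008]
```

View pics/f1.png

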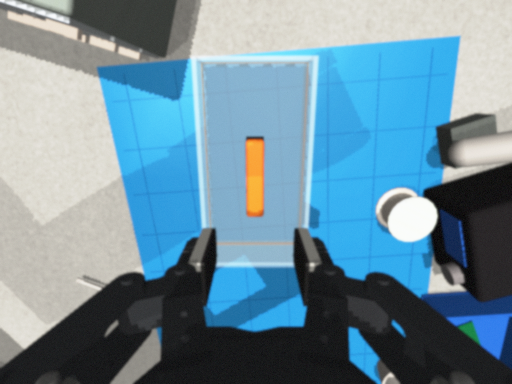

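Request:
{"method": "apply_moves", "body": {
  "commands": "0.1 0.1 4 0 0 0 0;0.1 0.1 8 0 0 0 0;0.1 0.1 12 0 0 0 0;0.1 0.1 14.3 0 0 0 0;0.1 0.1 14.4 0 0 0 0;0.1 0.1 14.4 0 0 0 1;0.1 0.1 14.4 0 0 0 1;0.1 0.1 14.4 0 0 0 1",
  "squeeze": 80
}}

```text
time_s: 38.45
tcp_pos: [0.5383, 0.3943, 0.2478]
tcp_rot: [2.306, 2.129, 0.004]
contact_force: [0.1, -2.3, 1.9]
opening: 0.183
```

Request:
{"method": "apply_moves", "body": {
  "commands": "0 0 0 0 0 0 1;0 0 0 0 0 0 1;0 0 -0.5 0 0 0 1;0 0 -1.5 0 0 0 1;0 0 -3 0 0 0 1;0 0 -5 0 0 0 1;0 0 -7 0 0 0 1;0 0 -7 0 0 0 1"
}}

```text
time_s: 39.25
tcp_pos: [0.5393, 0.3951, 0.3231]
tcp_rot: [2.304, 2.128, 0.017]
contact_force: [0.8, -0.8, -2.4]
opening: 0.188
```

Run:
```python
from h import *
rel(85.6,[.583,-.179,.36]); im,K,T=cam("wrist"); cv2.imwrite("pics/f2.png",im[:,:,::-1]);im,K,T=cam("scene"); cv2.imwrite("pics/f2s.png",im[:,:,::-1]); print(manip.observe()["wrist_torque"])
```

```text
t 39.25 tcp [0.5393 0.3951 0.3231] yaw 85.45 op 0.188 F [ 0.8 -0.8 -2.4]
   [-56.86   8.96  -3.86] [ 0.0109 -0.0046 -0.0027]
[ 0.02117896  0.02941782 -0.05448738]
```

View pics/f2.png

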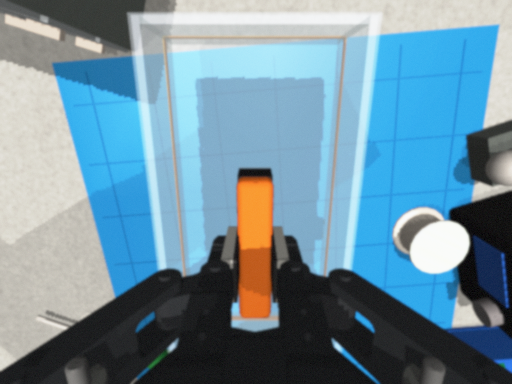

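View pics/f2s.png

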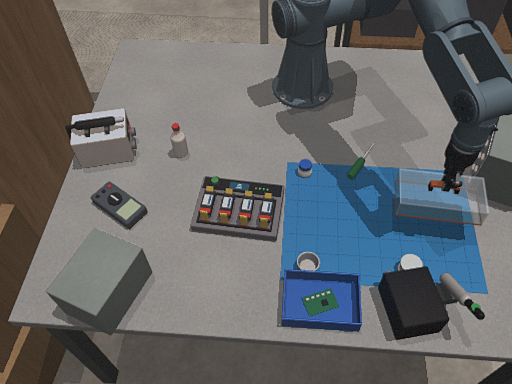

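```bash
cat >> h.py <<'E'
def heldh(tag):
    s=manip.observe(); c=manip.camera("wrist"); im=c["image"]; cv2.imwrite(f"pics/{tag}.png",im[:,:,::-1])
    K=c["camera_matrix"];T=c["tool_from_camera"]
    for i,st,ce,m in blobs(mask(im,"orange"),1000):
        ys,xs=np.nonzero(m)
        for zt in (.152,.1555):
            P=onplane(K,T,np.c_[xs,ys],zt)[:,:2]*1000; rc=cv2.minAreaRect(P.astype(np.float32))
            print("zt",zt,"mean",P.mean(0).round(1),"x",P[:,0].min().round(1),P[:,0].max().round(1),"y",P[:,1].min().round(1),P[:,1].max().round(1),"rect",np.round(rc[0],1),np.round(rc[1],1),round(rc[2],2))
E
python3 - <<'E'
from h import *
heldh("f3")
E
```

```text
zt 0.152 mean [ 7.9 -0.8] x -33.9 43.1 y -9.2 7.5 rect [ 4.6 -0.8] [76.9 16.7] 0.02
zt 0.1555 mean [ 6.  -0.8] x -37.1 42.1 y -9.4 7.8 rect [ 2.5 -0.8] [79.2 17.2] 0.02
```

Run:
```python
from h import *
rel(85.76,[.583,-.1806,.355])
```

```text
t 39.40 tcp [0.5378 0.3942 0.3176] yaw 85.44 op 0.187 F [-0.6  0.2 -4.7]
   [-56.94   9.09  -3.72] [ 0.0034 -0.0002 -0.0056]
```

Request:
{"method": "apply_moves", "body": {
  "commands": "-3 0.5 -2 0.003 0 -0.005 1;-7 1.1 -4 0.003 0 -0.005 1;-11 1.8 -4.2 0.003 0 -0.005 1;-15 2.4 -4.2 0.003 0 -0.005 1;-19 3 -4.2 0.003 0 -0.005 1;-23 3.7 -4.2 0.003 0 -0.005 1;-27 4.3 -4.2 0.003 0 -0.005 1;-31 4.9 -4.2 0.003 0 -0.005 1"
}}

```text
time_s: 40.2
tcp_pos: [0.5613, 0.0797, 0.3583]
tcp_rot: [-2.302, -2.136, 0.002]
contact_force: [1.2, 0.2, -3.9]
opening: 0.188
```

Run:
```python
from h import *
rel(85.76,[.583,-.1806,.355])
```

```text
t 40.20 tcp [0.5613 0.0797 0.3583] yaw 85.73 op 0.188 F [ 1.2  0.2 -3.9]
   [-25.8    4.11   0.31] [-0.0019 -0.0002 -0.0006]
```

Request:
{"method": "apply_moves", "body": {
  "commands": "-4 0.6 0 0 0 0 1;-8 1.3 0 0 0 0 1;-12 1.9 0 0 0 0 1;-16 2.5 0 0 0 0 1;-20 3.2 0 0 0 0 1;-24 3.8 0.2 0 0 0 1;-25.8 4.1 0.3 0 0 0 1;-25.8 4.1 0.3 0 0 0 1"
}}

```text
time_s: 41.0
tcp_pos: [0.5824, -0.1831, 0.3535]
tcp_rot: [-2.304, -2.131, 0.003]
contact_force: [-0.1, 0.1, -3.7]
opening: 0.189
```

Run:
```python
from h import *
heldh("f4")
rel(85.76,[.583,-.1806,.30],[.583,-.1806,.285],[.583,-.1806,.276])
im,K,T=cam("top"); cv2.imwrite("pics/f4t.png",cv2.resize(im[130:250,200:340],None,fx=4,fy=4,interpolation=cv2.INTER_CUBIC)[:,:,::-1])
```

```text
zt 0.152 mean [ 8.  -0.8] x -33.9 43.1 y -9.3 7.6 rect [ 4.6 -0.8] [76.9 16.9] 0.05
zt 0.1555 mean [ 6.1 -0.8] x -37.0 42.1 y -9.5 7.9 rect [ 2.5 -0.8] [79.1 17.4] 0.05
t 41.05 tcp [ 0.5825 -0.1814  0.3536] yaw 85.60 op 0.186 F [-1.  -0.1 -2.5]
   [0.08 0.07 5.36] [-0.0042 -0.0017 -0.0028]
   [0.07 0.08 6.86] [-0.0042 -0.0017 -0.0028]
   [0.07 0.08 7.76] [-0.0042 -0.0017 -0.0028]
```

View pics/f4.png

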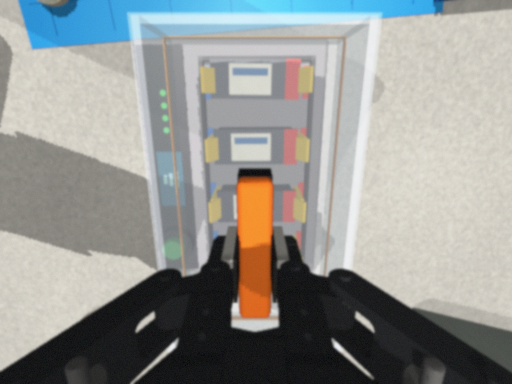

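Request:
{"method": "apply_moves", "body": {
  "commands": "0.1 0.1 2 -0.004 -0.002 -0.003 1;0.1 0.1 4 -0.004 -0.002 -0.003 1;0.1 0.1 5.8 -0.004 -0.002 -0.003 1;0.1 0.1 5.8 -0.004 -0.002 -0.003 1"
}}

```text
time_s: 41.5
tcp_pos: [0.5822, -0.1768, 0.2925]
tcp_rot: [-2.293, -2.137, 0.003]
contact_force: [-0.6, -0.6, -3.1]
opening: 0.187
```

Run:
```python
from h import *
heldh("f5")
rel(85.76,[.583,-.1806,.284],[.583,-.1806,.275])
im,K,T=cam("scene"); cv2.imwrite("pics/f5s.png",cv2.resize(im[150:260,170:300],None,fx=5,fy=5,interpolation=cv2.INTER_CUBIC)[:,:,::-1])
```

```text
zt 0.152 mean [ 8.2 -0.8] x -33.2 43.1 y -9.3 7.6 rect [ 4.9 -0.8] [76.3 16.9] 0.05
zt 0.1555 mean [ 6.3 -0.8] x -36.4 42.1 y -9.5 7.9 rect [ 2.9 -0.8] [78.5 17.4] 0.05
t 41.55 tcp [ 0.5828 -0.1773  0.2943] yaw 85.96 op 0.189 F [-0.7  0.  -3.2]
   [-0.33  0.04  1.03] [-0.0037 -0.0019  0.0034]
   [-0.33  0.05  1.93] [-0.0037 -0.0019  0.0034]
```

View pics/f5.png

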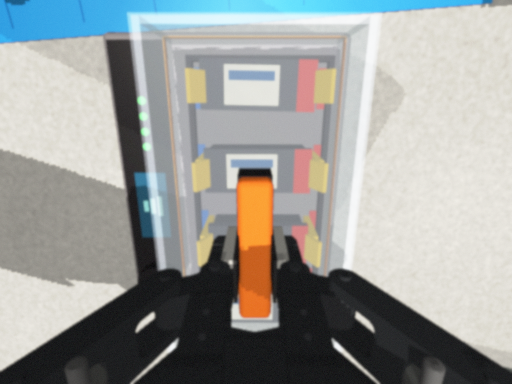

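View pics/f5s.png

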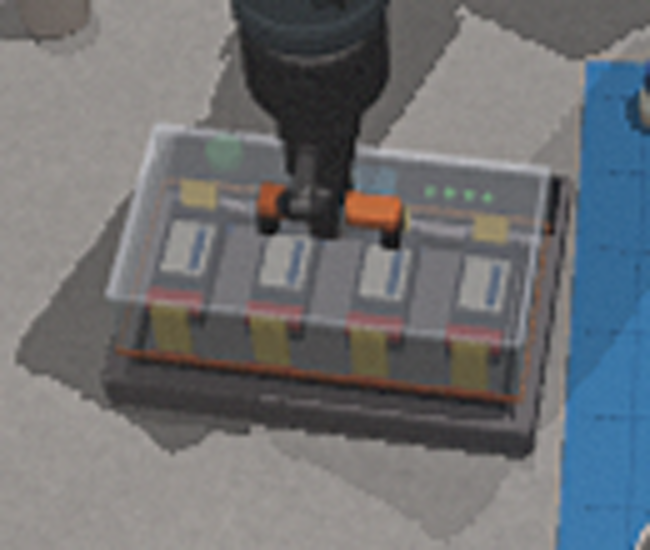

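Request:
{"method": "apply_moves", "body": {
  "commands": "-0.3 0 0.3 -0.003 -0.002 0.003 1;-0.3 0 0.3 -0.003 -0.002 0.003 1;-0.3 0 0.3 -0.003 -0.002 0.003 1;-0.3 0 0.3 -0.003 -0.002 0.003 1"
}}

```text
time_s: 42.0
tcp_pos: [0.5834, -0.181, 0.2934]
tcp_rot: [2.3, 2.136, 0.001]
contact_force: [0.0, -0.6, -3.5]
opening: 0.185
```

Run:
```python
from h import *
rel(85.76,[.583,-.1806,.284],[.583,-.1806,.275])
```

```text
t 42.00 tcp [ 0.5834 -0.181   0.2934] yaw 85.77 op 0.185 F [ 0.  -0.6 -3.5]
   [ 0.04 -0.04  0.94] [0.0028 0.0017 0.0001]
   [ 0.04 -0.04  1.84] [0.0028 0.0017 0.0001]
```

Request:
{"method": "apply_moves", "body": {
  "commands": "0 0 0.4 0.003 0.002 0 1;0 0 0.8 0.003 0.002 0 1;0 0 1.1 0.003 0.002 0 1;0 0 1.4 0.003 0.002 0 1;0 0 1.4 0.003 0.002 0 1"
}}

```text
time_s: 42.5
tcp_pos: [0.5831, -0.1809, 0.2785]
tcp_rot: [-2.301, -2.137, 0.001]
contact_force: [-0.2, -0.2, -2.8]
opening: 0.181
```

Request:
{"method": "apply_moves", "body": {
  "commands": "0 0 0.1 0 0 0 1;0 0 0.2 0 0 0 1;0 0 0.2 0 0 0 1"
}}

```text
time_s: 42.8
tcp_pos: [0.5832, -0.181, 0.2778]
tcp_rot: [-2.301, -2.137, 0.001]
contact_force: [-4.6, 1.1, 5.2]
opening: 0.19
```

Request:
{"method": "apply_moves", "body": {
  "commands": "0 0 -0.1 0 0 0 1;0 0 -0.1 0 0 0 0;0 0 -0.1 0 0 0 0;0 0 -0.1 0 0 0 0;0 0 -2 0 0 0 0;0 0 -6 0 0 0 0;0 0 -10 0 0 0 0;0 0 -12 0 0 0 0"
}}

```text
time_s: 43.6
tcp_pos: [0.5841, -0.1814, 0.4022]
tcp_rot: [2.299, 2.135, 0.002]
contact_force: [0.3, -0.2, 0.8]
opening: 0.498
```

Run:
```python
from h import *
handle("g1",.12)
im,K,T=cam("scene"); cv2.imwrite("pics/g1s.png",cv2.resize(im[150:260,170:300],None,fx=5,fy=5,interpolation=cv2.INTER_CUBIC)[:,:,::-1])
rel(85.76,[.583,-.1806,.40])
im,K,T=cam("wrist")
for i,st,ce,m in blobs(mask(im,"green"),100): print(st,ce.round(1),onplane(K,T,ce,.038)[0].round(4),onplane(K,T,ce,.042)[0].round(4))
```

```text
orange [ 0.5824 -0.1785] 85.57 [ 582.2 -180.6] [79.8 16.7] 86.2 [ 243  140   19   83 1474]
t 43.70 tcp [ 0.5843 -0.1815  0.4024] yaw 85.78 op 0.503 F [ 0.5 -0.1  0.4]
   [ 0.08 -0.14  0.24] [0.006  0.0028 0.0003]
[169 220  20  20 308] [178.9 229.6] [ 0.4811 -0.262   0.038 ] [ 0.4824 -0.2601  0.042 ]
```

View pics/g1.png

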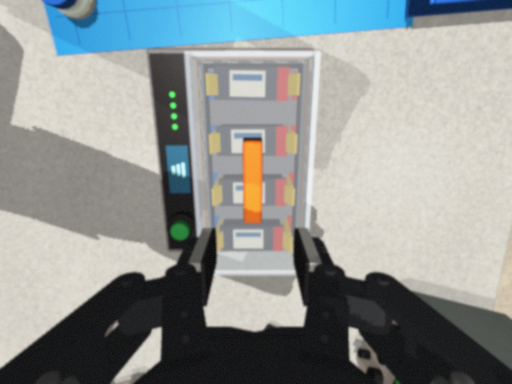

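View pics/g1s.png

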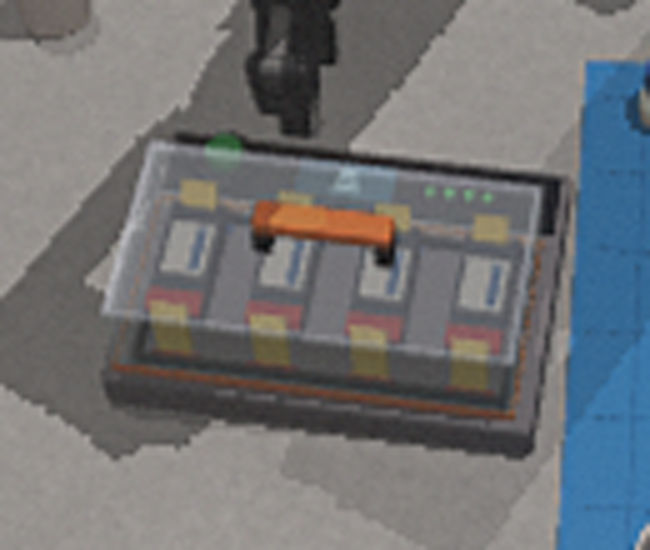

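Run:
```python
from h import *
im,K,T=cam("scene")
def om(im):
    h,s,v=np.moveaxis(hsv(im),2,0); return (h>=5)&(h<20)&(s>150)&(v>90)
im0=cv2.imread("pics/scene0.png")[:,:,::-1].copy()
imw,Kw,Tw=cam("wrist"); d=np.load("w1.npz")
for n,a,b in(("start",im0,(d["im"],d["K"],d["T"])),("now",im,(imw,Kw,Tw))):
    mm=om(a); mm[:150]=0;mm[260:]=0;mm[:,:180]=0;mm[:,300:]=0
    bl=max(blobs(mm,10),key=lambda t:t[1][4]); print(n,bl[1],bl[2].round(2))
    for z in(.110,.114,.118): print(z,onplane(K,T,bl[2],z)[0].round(4))
    bw=max(blobs(mask(b[0],"orange"),300),key=lambda t:t[1][4]); print("wrist",onplane(b[1],b[2],bw[2],.12)[0].round(4))
# overlay projected expected corners
y=np.radians(-4.24);ex=np.array([np.cos(y),np.sin(y),0]);ey=np.array([-ex[1],ex[0],0]);c=np.array([.5824,-.1795,0])
big=cv2.resize(im[150:260,170:300],None,fx=6,fy=6,interpolation=cv2.INTER_CUBIC)[:,:,::-1].copy()
for z,col in((.030,(0,255,0)),(.092,(255,0,255))):
    pts=[c+sx*.0615*ex+sy*.117*ey+[0,0,z] for sx,sy in((1,1),(1,-1),(-1,-1),(-1,1))]
    uv=(proj(K,T,pts)-[170,150]+.5)*6; cv2.polylines(big,[uv.astype(np.int32)],True,col,1)
cv2.imwrite("pics/g2.png",big)
```

```text
start [221 191  29   8 157] [234.94 194.62]
0.11 [ 0.5797 -0.1804  0.11  ]
0.114 [ 0.5825 -0.1799  0.114 ]
0.118 [ 0.5853 -0.1794  0.118 ]
wrist [ 0.583  -0.1755  0.12  ]
now [221 191  28   8 163] [234.57 194.39]
0.11 [ 0.5789 -0.1816  0.11  ]
0.114 [ 0.5818 -0.181   0.114 ]
0.118 [ 0.5846 -0.1805  0.118 ]
wrist [ 0.5824 -0.1781  0.12  ]
```

View pics/g2.png

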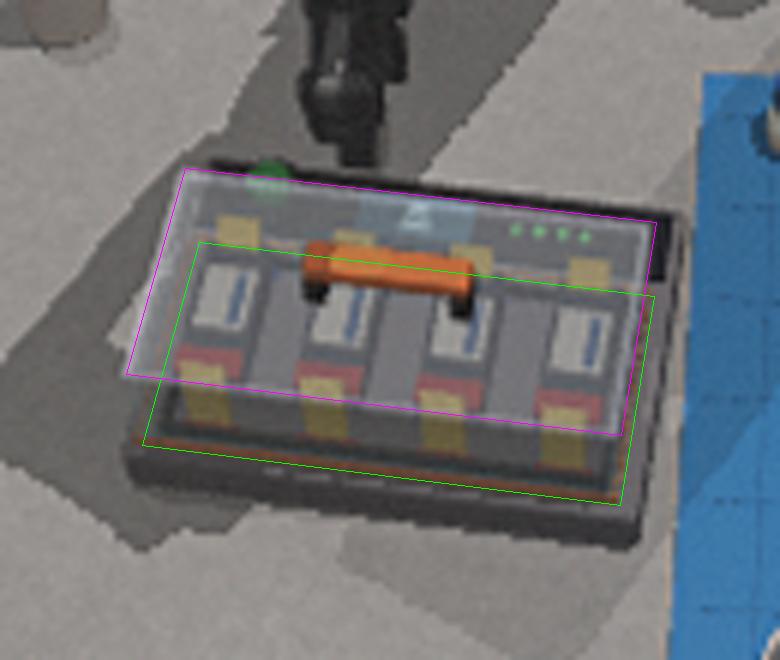

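Run:
```python
from h import *
L=[]
for f in("w1","w6"):
    d=np.load(f+".npz"); b=max([t for t in blobs(mask(d["im"],"green"),100) if t[1][2]<23 and t[1][0]<380],key=lambda t:t[1][4]); L.append((d["K"],d["T"],b[2])); print(f,b[1])
im,K,T=cam("wrist"); b=[t for t in blobs(mask(im,"green"),100)][0]; L.append((K,T,b[2])); print(b[1])
A=np.zeros((3,3));B=np.zeros(3)
for K,T,uv in L:
    dd=T[:3,:3]@np.linalg.inv(K)@np.r_[uv,1]; dd/=np.linalg.norm(dd); P=np.eye(3)-np.outer(dd,dd); A+=P;B+=P@T[:3,3]
x=np.linalg.solve(A,B); print("tri",x.round(4))
for K,T,uv in L: print([onplane(K,T,uv,z)[0].round(4) for z in(.036,.04,.044)])
y=np.radians(-4.24);ex=np.array([np.cos(y),np.sin(y)]);ey=np.array([-ex[1],ex[0]]); p=x[:2]-[.583,-.1791]; print("tray",p@ex,p@ey)
rel(85.76,[x[0],x[1],.30])
```

```text
w1 [171 221  20  20 299]
w6 [307 210  21  20 323]
[172 224  20  20 308]
tri [ 0.4848 -0.2574  0.0484]
[array([ 0.4806, -0.2639,  0.036 ]), array([ 0.4818, -0.262 ,  0.04  ]), array([ 0.483 , -0.2601,  0.044 ])]
[array([ 0.4797, -0.2597,  0.036 ]), array([ 0.4816, -0.2588,  0.04  ]), array([ 0.4834, -0.258 ,  0.044 ])]
[array([ 0.4805, -0.2634,  0.036 ]), array([ 0.4818, -0.2615,  0.04  ]), array([ 0.4831, -0.2596,  0.044 ])]
tray -0.09215840449040265 -0.08539014566758196
t 43.90 tcp [ 0.5829 -0.1808  0.3958] yaw 85.77 op 0.499 F [ 0.1  0.3 -0.3]
   [-8.38 -9.18  9.61] [-0.0043 -0.0018  0.0002]
```

Run:
```python
from h import *
rel(-4.2,[.4825,-.2595,.32])
```

```text
t 43.90 tcp [ 0.5829 -0.1808  0.3958] yaw 85.77 op 0.499 F [ 0.1  0.3 -0.3]
   [-8.6  -9.4   7.61] [-0.0048  0.002   1.5703]
```

Request:
{"method": "apply_moves", "body": {
  "commands": "-1 -1 0 0 0 0.149 0.5;-3 -3 0 0 0 0.298 1;-5 -5.5 0 0 0 0.447 1;-7 -7.7 0 0 0 0.596 1;-8.6 -9.4 0 0 0 0.745 1;-8.6 -9.4 0 0 0 0.894 1;-8.6 -9.4 0 0 0 1.043 1;-8.6 -9.4 0 0 0 1.192 1"
}}

```text
time_s: 44.7
tcp_pos: [0.4822, -0.2597, 0.3941]
tcp_rot: [-3.102, -0.466, 0.009]
contact_force: [1.1, 0.6, 0.1]
opening: -0.001
```

Run:
```python
from h import *
rel(-4.2,[.4825,-.2595,.36],[.4825,-.2595,.27])
```

```text
t 44.70 tcp [ 0.4822 -0.2597  0.3941] yaw 17.08 op -0.001 F [1.1 0.6 0.1]
   [0.05 0.01 3.41] [-0.0051  0.0062  0.3713]
   [ 0.1   0.07 12.41] [-0.0051  0.0062  0.3713]
```

Request:
{"method": "apply_moves", "body": {
  "commands": "0 0 1 -0.005 0.006 0.149 1;0 0 3 -0.005 0.006 0.298 1;0.1 0 5 -0.005 0.006 0.371 1;0.1 0 8 -0.005 0.006 0.371 1;0.1 0 11 -0.005 0.006 0.371 1;0.1 0 12.4 -0.005 0.006 0.371 1;0.1 0 12.4 -0.005 0.006 0.371 1"
}}

```text
time_s: 45.4
tcp_pos: [0.4812, -0.2579, 0.2668]
tcp_rot: [-3.135, 0.115, 0.009]
contact_force: [-0.3, -0.2, -0.2]
opening: -0.0
```

Run:
```python
from h import *
rel(-4.2,[.4825,-.2595,.24])
im,K,T=cam("wrist"); cv2.imwrite("pics/h1.png",im[:,:,::-1])
im,K,T=cam("scene"); cv2.imwrite("pics/h1s.png",cv2.resize(im[110:260,150:300],None,fx=4,fy=4,interpolation=cv2.INTER_CUBIC)[:,:,::-1])
```

```text
t 45.40 tcp [ 0.4812 -0.2579  0.2668] yaw -4.19 op -0.000 F [-0.3 -0.2 -0.2]
   [0.16 0.16 2.68] [-0.0041  0.0057  0.0002]
```

View pics/h1.png

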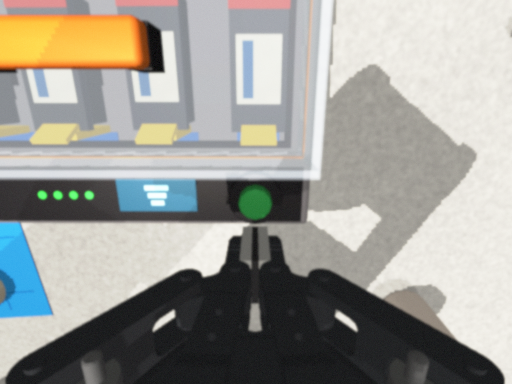

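View pics/h1s.png

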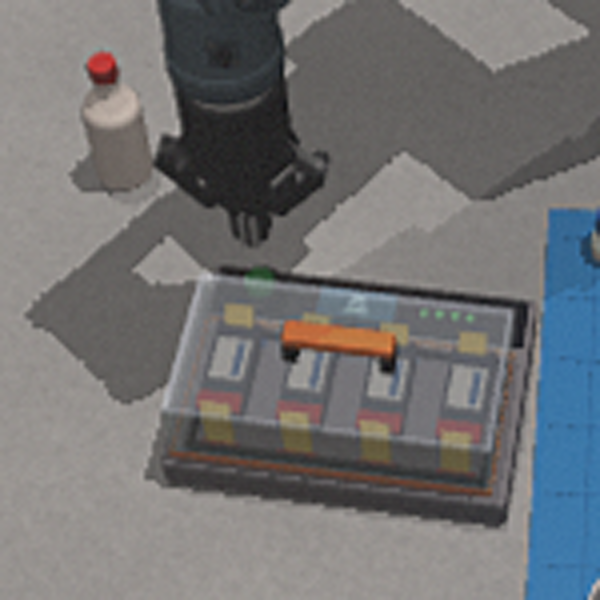

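Run:
```python
from h import *
im,K,T=cam("wrist")
for i,st,ce,m in blobs(mask(im,"green"),200): print(st,ce.round(1),[onplane(K,T,ce,z)[0].round(4) for z in (.038,.042,.046)])
rel(-4.2,[.4825,-.2595,.24])
```

```text
[236 187  33  34 888] [252.2 203.6] [array([ 0.4814, -0.2569,  0.038 ]), array([ 0.483 , -0.2571,  0.042 ]), array([ 0.4845, -0.2572,  0.046 ])]
t 45.55 tcp [ 0.4828 -0.2593  0.2711] yaw -4.18 op 0.002 F [-0.4 -0.1  0.6]
   [-0.03  0.02  3.11] [ 0.0008 -0.001   0.0003]
```

Request:
{"method": "apply_moves", "body": {
  "commands": "0 -0.1 1 0 0 0 1;0 -0.1 2 0 0 0 1;0 -0.1 2.8 0 0 0 1;0 -0.1 3.1 0 0 0 1;0 -0.1 3.1 0 0 0 1"
}}

```text
time_s: 46.05
tcp_pos: [0.4826, -0.2581, 0.2393]
tcp_rot: [-3.139, 0.115, 0.0]
contact_force: [0.5, 0.1, 0.6]
opening: 0.001
```

Request:
{"method": "apply_moves", "body": {
  "commands": "0 0 0.3 0 0 0 1;0 0 0.6 0 0 0 1;0 0 0.8 0 0 0 1;0 0 0.8 0 0 0 1"
}}

```text
time_s: 46.45
tcp_pos: [0.4825, -0.258, 0.231]
tcp_rot: [-3.139, 0.114, 0.001]
contact_force: [0.1, 0.1, -0.6]
opening: 0.0
```

Request:
{"method": "apply_moves", "body": {
  "commands": "0 0 0.3 0 0 0 1;0 0 0.5 0 0 0 1;0 0 0.5 0 0 0 1"
}}

```text
time_s: 46.75
tcp_pos: [0.4825, -0.2579, 0.2257]
tcp_rot: [-3.139, 0.115, 0.001]
contact_force: [0.3, -0.5, 0.3]
opening: 0.002
```

Request:
{"method": "apply_moves", "body": {
  "commands": "0 0 0.3 0 0 0 1;0 0 0.5 0 0 0 1;0 0 0.5 0 0 0 1"
}}

```text
time_s: 47.05
tcp_pos: [0.4826, -0.2581, 0.2208]
tcp_rot: [-3.139, 0.115, 0.001]
contact_force: [0.0, 0.5, 4.5]
opening: -0.003
```

Request:
{"method": "apply_moves", "body": {
  "commands": "0 0 0.2 0 0 0 1;0 0 0.3 0 0 0 1;0 0 0.3 0 0 0 1"
}}

```text
time_s: 47.35
tcp_pos: [0.4828, -0.2581, 0.2193]
tcp_rot: [-3.139, 0.114, 0.001]
contact_force: [-4.8, 3.8, 16.3]
opening: -0.0
```

Run:
```python
from h import *
s=manip.observe(); print(s["contact_force"],s["wrist_torque"])
im,K,T=cam("wrist"); cv2.imwrite("pics/h2.png",cv2.resize(im[100:300,150:400],None,fx=3,fy=3)[:,:,::-1])
```

```text
[-4.79530116  3.83112039 16.33037868] [0.66450089 0.89884311 0.02802684]
```

View pics/h2.png

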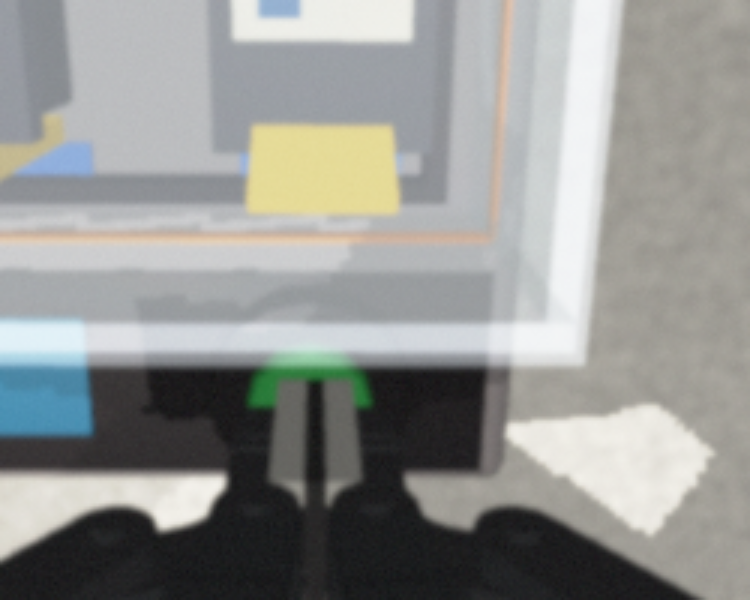

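Request:
{"method": "apply_moves", "body": {
  "commands": "0 0 0 0 0 0 1;0 0 -1 0 0 0 1;0 0 -4 0 0 0 1;0 0 -8 0 0 0 1;0 0 -12 0 0 0 1;-4 0 -15 0 0 0 1;-8 0 -16 0 0 0 1;-8 0 -16 0 0 0 1"
}}

```text
time_s: 48.2
tcp_pos: [0.4005, -0.2518, 0.3811]
tcp_rot: [3.138, -0.116, 0.0]
contact_force: [0.9, -0.4, 0.1]
opening: -0.0
```

Run:
```python
from h import *
s=manip.observe(); print(s["time_s"],s["tcp_pos"],s["contact_force"])
im,K,T=cam("wrist"); cv2.imwrite("pics/k1.png",im[:,:,::-1])
im,K,T=cam("scene"); cv2.imwrite("pics/k1s.png",cv2.resize(im[100:300,130:430],None,fx=2.6,fy=2.6,interpolation=cv2.INTER_CUBIC)[:,:,::-1])
h,s,v=np.moveaxis(hsv(im),2,0); mm=(h>=5)&(h<20)&(s>150)&(v>90); mm[:150]=0;mm[260:]=0;mm[:,:180]=0;mm[:,300:]=0
bl=max(blobs(mm,10),key=lambda t:t[1][4]); print(bl[1],bl[2].round(2))
```

```text
48.2 [ 0.40054753 -0.25180587  0.38111607] [ 0.89750218 -0.40109233  0.09885577]
[221 191  28   8 160] [234.49 194.43]
```

View pics/k1.png

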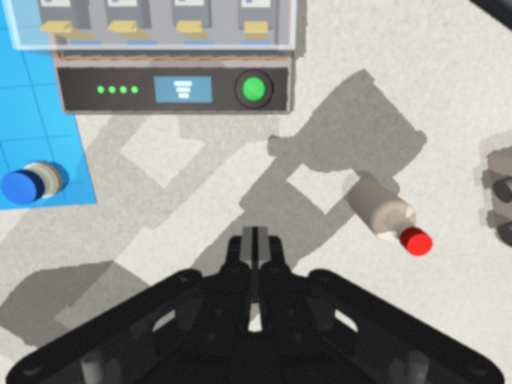

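View pics/k1s.png

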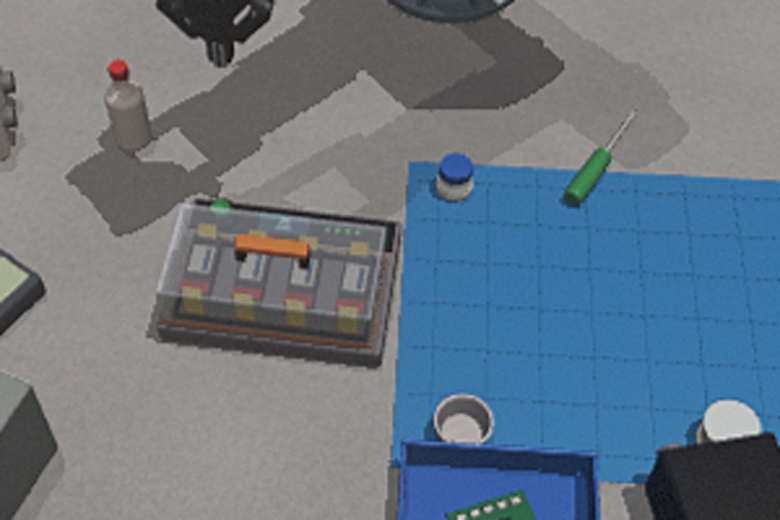

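Run:
```python
from cell import manip
print(manip.sign_off())
```

```text
the job is handed in; nothing more can be done
None
```

The job is done and handed in at about 48 s of the 208 s allowed. I stood the cover aside on the bench and pressed all four loose packs into bays 4, 3, 2 and 1, red end to the back. Then I put the cover back and pressed the green button.

**Packs:** each one pulled back with 5 to 15 N when I tugged it up gently, so the hooks had caught. A last view showed all four level and within 1.5 mm of each other along the bays.

**Cover:** it touched down at the expected height. Its outline and handle in the scene camera match a fully seated cover. It sits about 1 to 2.5 mm along y from where it started, inside the 3 mm of play.

**Start button:** it hit a hard stop at about 16 N after roughly 5 to 6.5 mm of travel. The travel is worked out from the arm's height and force, because I could not read it directly. Its appearance afterwards did not visibly confirm the press.

**Bystanders:** in the last pictures, the things near the work (flux jar, driver, tin, spool and cleaner) looked undisturbed. I did not measure them. The robot was clear of everything.

**Did not agree:** on the last pack, its offset in the grip read 1.5 to 2 mm differently from two measurements. I aimed between them, and it still clicked in normally.

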